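Close the lunch tubs in the lid press

TASK

Take the dust cover off the lid press and park it the right way up on the blue mat. Then close every tub on the red board: stand it on the press bed, pull the lever down to its stop so that the lid is pressed fully home, let the lever come back up, and stand the closed tub upright inside the yellow tray. Close lids with the press only (hold tubs by their white bodies, do not grip or push the lids), tip no tub over, leave the can, bowl and jar alone, and finish with the lever raised.

Things in the scene. Friction and masses are not known exactly. Their poses are not given: they have to be found in the camera images.
- bed (a point): centre of the press bed's top face, 12 mm above the bench, where a tub or the cover stands (marked by a black rectangle 80 x 66 mm on the white base plate). Its +x points from the operator's side to the hinge, y along the hinge, z up. The base plate reaches from x = -95 to +165 mm and 80 mm either side; two rubber studs 20 mm high stand at x = -80, y = +-70 mm.
- hinge (a point): middle of the lever's hinge axis (along the bed's y), 125 mm behind the bed centre and 85 mm above the bench
- handle (a point): middle of the lever's red round cross bar: 20 mm thick, 120 mm long, parallel to the hinge axis and 240 mm from it, held at its ends by two steel side arms (their inner faces 100 mm apart, so the middle is free to grasp). At rest it is the highest thing on the press.
- lever (a joint): angle of the press lever, rad: 0 raised (rest, 85 degrees above level; a spring holds it there), 1.484 at its lower stop (level, bar 85 mm above the bench, towards the operator). A white press pad 56 x 42 mm on the arms, 125 mm from the hinge, then presses a lid on the bed home. Needs 5 to 15 N at the bar.
- cover: loose grey dust cover, an inverted tray 130 (x) x 90 (y) x 55 mm high with a black grip ridge on top, 70 mm (x) long, 16 mm (y) wide and 37 mm high (up to 92 mm); 0.25 kg. Origin at the centre of its underside.
- mat: flat blue mat, fixed, 150 (x) x 130 (y) x 3 mm, the cover's parking place; origin at the centre of its underside
- board: fixed red cutting board 160 (x) x 340 (y) x 15 mm, on which the tubs stand at the start; origin at the centre of its underside
- tray_in (a point): centre of the inner floor of the fixed flat yellow delivery tray, 4 mm above the bench; the tray is 160 (x) x 340 (y) mm outside, rim 6 mm wide and 10 mm high. Room for three tubs side by side along its y, about 110 mm apart.
- tin: bystander: upright can, 68 mm across, 110 mm high; origin at the centre of its underside
- bowl: bystander: small steel bowl, 100 mm across, 45 mm high; origin at the centre of its underside
- jar: bystander: amber glass jar, 60 mm across, 90 mm high; origin at the centre of its underside
- tub1: white rigid tub with the green lid, 68 (x) x 54 (y) mm, body 44 mm high, about 0.25 kg with the lid; origin at the centre of its underside. May be absent (None from the start).
- lid1: green lid of tub1, 62 x 48 x 8 mm, guided in the tub so that it cannot come off; origin at the centre of its underside. Open it stands 52 mm above the tub's underside (8 mm proud of the body); closed it stands 44 mm above it, flush on the body. About 12 N push it down, and it stays.
- tub2: white rigid tub with the orange lid, 68 (x) x 54 (y) mm, body 44 mm high, about 0.25 kg with the lid; origin at the centre of its underside. May be absent (None from the start).
- lid2: orange lid of tub2, 62 x 48 x 8 mm, guided in the tub so that it cannot come off; origin at the centre of its underside. Open it stands 52 mm above the tub's underside (8 mm proud of the body); closed it stands 44 mm above it, flush on the body. About 12 N push it down, and it stays.
- tub3: white rigid tub with the red lid, 68 (x) x 54 (y) mm, body 44 mm high, about 0.25 kg with the lid; origin at the centre of its underside. May be absent (None from the start).
- lid3: red lid of tub3, 62 x 48 x 8 mm, guided in the tub so that it cannot come off; origin at the centre of its underside. Open it stands 52 mm above the tub's underside (8 mm proud of the body); closed it stands 44 mm above it, flush on the body. About 12 N push it down, and it stays.

How it is judged:
By the outcome, as a careful person would: the job done as asked, in the order asked, and still so for the second after the job is handed in, with the robot touching nothing.
Of tub1, tub2, tub3 only 2 to 3 are there at a start; the rules pass over those that are not, and their reading is None.
At some moment in a run one of tub1, tub2, tub3 may be knocked a few centimetres aside while the robot is not near it.
It also fails if it takes over 210 s, if anything falls off the work surface, if the arm or the gripper's body presses on something with over 40 N, if the wrist force passes 120 N, or if a joint passes its speed limit or range.

ROBOT

A 6-joint arm with a two-finger parallel gripper is mounted at the origin on the work surface. World frame = base frame: x ahead of the robot, y to its left, z up, the work surface at z = 0. Lengths are in m, angles in rad, forces in N, time in s.
With the tool pointing down it reaches from about 0.3 to 0.775 m from the base axis. Payload 14.6 kg.
Tool frame: the origin (TCP) lies on the centre line of the jaws, within the pads' length; the fingertips stand 19 mm ahead of it and the grasp point (between the pads) is the TCP; z points along the fingers, y is the line along which they close (so a half turn about z gives the same grasp; the last joint's range is limited). The gripper opens to 94 mm and grips with 3 to 60 N. Pads are 16 mm wide; open, the fingers measure 119 mm over their backs; the gripper's body (75 mm by 177 mm) begins 78 mm behind the grasp point.
Start: joints at [1.116, 0.3, 1.521, -0, 1.321, -0.067], TCP at [0.208, 0.509, 0.224] pointing down, gripper open.
Joint ranges: [-3.03, 3.03], [-0.79, 2.21], [0.23, 2.52], [-1.04, 4.18], [0, 3.07], [-2.55, 2.55]. Speed limits (rad/s): [2.22, 2.22, 2.57, 3.14, 3.14, 3.14].

INTERFACE

Orientations are given as [roll, pitch, yaw] about the fixed x, y, z axes, in that order (R = Rz(yaw) Ry(pitch) Rx(roll)).
In Python, from station import get_obs, camera, workorder gives the robot as it stands.
- The arm moves only by the tool play_rows, never from a script. Its argument "motion" is a list that holds one entry, the list of rows, each a list of 7 numbers: the shift along the tool's x, y, z as a fraction of full scale, then the turn, a rotation vector about the tool's x, y, z as a fraction of full scale, then the opening, from -1 (shut) to 1 (fully open). In form: [[[x, y, z, ax, ay, az, grip], ...]]. A call has 1 to 10 rows; each row is the pose to reach, as a shift and turn from the pose commanded when the call began, along the tool's axes at that moment, turning the shorter way round; what a row does not reach only later rows make up. Full scale, the value 1, is 0.25 m for a shift and 2 pi rad for a turn. A row lasts 1/10 s, in which the tool goes at most 50 mm and 8.59 degrees, less where a joint would pass 70% of its speed; a pose out of reach is approached as far as the arm can. A call with a number of a shift or a turn outside -1 to 1 is refused whole. A call with a gripper value outside its range is refused whole. The fingers move at their own pace and stop on an object; "grip_force" is the grip in N (left out, the last holds). Time passes only in rows, so rows that repeat a pose let the fingers close. It gives the time, the measured TCP pose, the force, the opening and the grip force at its end, in the units of the state.
- get_obs(): the state, without advancing time (a new reading comes with each control period).
- camera(name): name is "scene" or "top"; returns a dict with "frame" (420x560x3 uint8, red, green, blue), "z_map" (420x560 float32, m along the optical axis (not along the pixel's ray), 0 where there is no reading), "camera_matrix" (3x3 intrinsics, pixels), "T" (4x4, takes a point from camera to world coordinates). Camera axes: x right, y up, looking along -z (the intrinsics and any distortion apply to the point x, -y, -z); pixel columns grow to the right and rows downward; lengths in m; the calibration is good to about 2 mm. A picture is of the moment at which its call begins.
- workorder.hand_in(): hands the job in; it is judged then, once.
The state is a dict: "time_s": time; "qpos": joint angles; "joint_vel": joint speeds; "tau": joint torques, N m; "ee_pos": TCP position; "eef_rot": TCP orientation; "force": force on the tool from outside, world axes, zero at the start; "moment": the same for the moment, N m; "grip_width": finger opening in m; "grip_force": force on a finger pad.
Only numpy, scipy, OpenCV 4.12 (cv2) and the standard library are available. Lean on these libraries where they do the work, as an engineer would, in place of code of your own. Each camera call takes 0.05 s, during which the arm holds its last target. There are 200 camera calls.

## Working session

There is one attempt and no reset: what is moved stays moved. The work goes in short steps, Python scripts to look and compute and a tool call to move; the robot and the scene stay as the last step left them, time stands still between calls to the robot, and variables do not carry over. Pictures are saved under pics/ and viewed, at most 14 in all, crops included, and the job is handed in when it is done.

Besides the shell and the picture viewer there is one more tool, called in YAML: its name, and indented under it one key for each argument. play_rows: Moves the arm, as the interface text tells. Its arguments: {"type":"object","properties":{"motion":{"type":"array"},"grip_force":{"type":"number"}},"required":["motion"]}

```bash
ls; mkdir -p pics
cat > h.py <<'E'
import numpy as np,cv2
from station import get_obs,camera
from scipy.spatial.transform import Rotation as R
def cloud(c):
    z=c["z_map"].astype(float);K=c["camera_matrix"];v,u=np.indices(z.shape)
    P=np.stack([(u-K[0,2])/K[0,0]*z,-(v-K[1,2])/K[1,1]*z,-z],-1)
    W=P@c["T"][:3,:3].T+c["T"][:3,3]; W[z<=0]=np.nan
    return W
def save(c,n): cv2.imwrite("pics/"+n,cv2.cvtColor(c["frame"],cv2.COLOR_RGB2BGR))
E
python3 - <<'E'
from h import *
np.set_printoptions(precision=3,suppress=True)
print(get_obs())
for n in("scene","top"):
    c=camera(n);save(c,n+"0.png");print(n,c["T"],c["camera_matrix"],[k for k in c])
    np.savez("/tmp/"+n,**{k:v for k,v in c.items()})
E
```

```text
pics
{'time_s': 0.0, 'qpos': array([ 1.116,  0.3  ,  1.522, -0.   ,  1.321, -0.067]), 'joint_vel': array([-0.001, -0.   , -0.   ,  0.002, -0.   , -0.   ]), 'tau': array([ -0.   , -53.181, -35.273,   0.071,   0.024,  -0.   ]), 'ee_pos': array([0.208, 0.509, 0.224]), 'eef_rot': array([-3.14 , -0.   ,  2.754]), 'force': array([ 0.524, -0.711, -0.121]), 'moment': array([-0.021, -0.005,  0.   ]), 'grip_force': 0.0, 'grip_width': 0.09384812831098863}
scene [[ 0.036 -0.567  0.823  1.379]
 [ 0.999  0.038 -0.018 -0.   ]
 [-0.021  0.823  0.568  0.776]
 [ 0.     0.     0.     1.   ]] [[401.514   0.    277.251]
 [  0.    401.514 209.162]
 [  0.      0.      1.   ]] ['frame', 'z_map', 'camera_matrix', 'T']
top [[ 0.024  0.993 -0.115  0.432]
 [-1.     0.024 -0.003  0.019]
 [ 0.     0.115  0.993  1.411]
 [ 0.     0.     0.     1.   ]] [[493.998   0.    271.781]
 [  0.    493.998 215.696]
 [  0.      0.      1.   ]] ['frame', 'z_map', 'camera_matrix', 'T']
```

View pics/scene0.png

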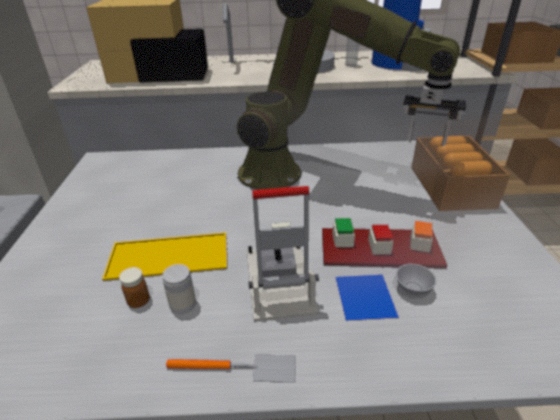

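View pics/top0.png

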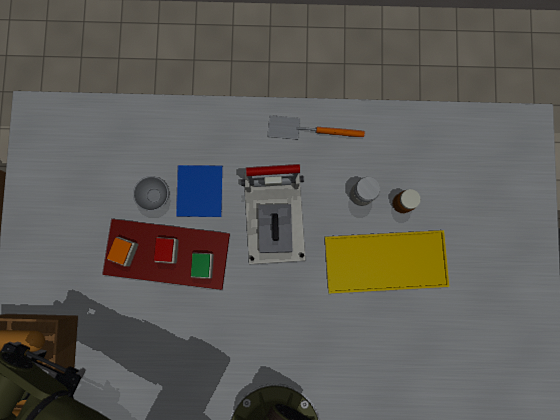

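The scene view shows the press at centre (bar at 282,192) with the cover under the lever. Three tubs stand on the board: green (344,230), red (381,238) and orange (422,235). The top view has the cover ridge at (275,228), the mat at (200,191), the tray at (386,262), the bar at (273,170), the bowl at (151,193), and the can and jar at (364,191) and (406,201).

```bash
cat >> h.py <<'E'
def rect(P):  # min-area rect of xy points: centre, (long,short), yaw of long axis deg in (-90,90]
    (cx,cy),(w,h),a=cv2.minAreaRect((P[:,:2]*1000).astype(np.float32))
    if w<h: w,h,a=h,w,a+90
    return np.round([cx,cy,w,h,(a+90)%180-90],1)
def hsv(c): return cv2.cvtColor(c["frame"],cv2.COLOR_RGB2HSV)
COL=dict(green=((50,75),120,60),orange=((8,16),140,150),red=((174,186),150,60),blue=((110,125),150,80),yellow=((20,32),180,120))
def seg(c,W,col,zlo,zhi,box=(0.1,0.8,-.6,.6)):
    H=hsv(c).astype(int);(a,b),s,v=COL[col];h=H[...,0].copy()
    if b>180: h[h<20]+=180
    m=(h>=a)&(h<=b)&(H[...,1]>s)&(H[...,2]>v)&(W[...,2]>zlo)&(W[...,2]<zhi)&(W[...,0]>box[0])&(W[...,0]<box[1])&(W[...,1]>box[2])&(W[...,1]<box[3])
    n,l,st,_=cv2.connectedComponentsWithStats(m.astype(np.uint8))
    if n<2: return W[m]
    return W[l==1+st[1:,4].argmax()]
def look(c,name):
    W=cloud(c)
    for col,zl,zh in [("green",.045,.1),("orange",.045,.1),("red",.05,.1),("red",.15,.4),("blue",-.01,.02),("yellow",-.01,.03),("red",-.01,.03)]:
        P=seg(c,W,col,zl,zh)
        if len(P)>8: print(name,col,len(P),rect(P),"z med/max",np.round(1000*np.percentile(P[:,2],[5,50,95]),1))
    return W
E
python3 - <<'E'
from h import *
for n in("scene","top"):
    c=dict(np.load(f"/tmp/{n}.npz"));W=look(c,n)
    H=hsv(c)
    # cover top / ridge by height near press
    bx=(W[...,0]>.3)&(W[...,0]<.6)&(abs(W[...,1])<.12)
    for lab,lo,hi in [("ridge",.095,.115),("covertop",.06,.075),("base",.007,.018),("arms",.12,.3)]:
        m=bx&(W[...,2]>lo)&(W[...,2]<hi)
        k=cv2.connectedComponentsWithStats(m.astype(np.uint8))
        if k[0]<2: print(lab,0);continue
        P=W[k[1]==1+k[2][1:,4].argmax()];print(n,lab,len(P),rect(P),np.round(1000*np.percentile(P[:,2],[5,50,95]),1))
E
```

```text
scene green 203 [453.7 210.8  62.3  42.6   0.6] z med/max [70.4 73.8 75.9]
scene orange 203 [484.5 432.4  61.1  43.8 -18.9] z med/max [72.1 74.2 76.1]
scene red 216 [ 4.902e+02  3.137e+02  6.130e+01  4.790e+01 -1.000e-01] z med/max [70.6 74.  75.8]
scene red 405 [665.5  22.3 114.6  19.1 -84.3] z med/max [323.7 330.3 333.9]
scene blue 1297 [663.8 234.5 146.1 125.5   1.3] z med/max [0.  2.4 4.7]
scene yellow 3676 [ 477.1 -303.9  334.9  163.5  -85.3] z med/max [0.3 2.8 7.9]
scene red 848 [474.3 219.9 154.3 135.8  -6.4] z med/max [11.7 14.1 16.6]
scene ridge 25 [588.2  14.8  12.9   9.6  86.7] [ 95.8 100.9 103.3]
scene covertop 426 [568.6  15.3  88.2  64.7 -87.4] [63.8 66.1 68.7]
scene base 250 [534.  -56.3 130.8  26.9   3. ] [ 8.5 10.8 13.4]
arms 0
top green 401 [449.4 213.   61.4  47.3  -1.9] z med/max [70.8 75.9 80.2]
top red 407 [488.6 314.3  61.2  49.   -3. ] z med/max [71.1 75.4 80.4]
top red 427 [660.1  23.2 118.4  17.3 -85. ] z med/max [327.2 333.2 337.4]
top blue 14 [652.8 297.9  39.1   1.3   3.6] z med/max [1.6 3.9 7.3]
top yellow 6447 [ 472.9 -303.5  339.7  158.6  -85.5] z med/max [-0.5  4.6 11. ]
top red 4711 [479.4 319.9 338.3 158.5  84.2] z med/max [11.  15.8 20.7]
top ridge 156 [554.9  14.4  67.4  15.9   3.8] [100.1 104.7 108.2]
top covertop 1136 [546.1  14.7 109.7  90.4   1.4] [63.1 67.5 72.1]
top base 1345 [531.7  11.8 163.2 142.6 -86.3] [ 8.1 12.8 17. ]
arms 0
```

Run:
```python
from h import *
c=dict(np.load("/tmp/top.npz"));W=cloud(c);H=hsv(c)
print("orange",H[252,122],"blue",H[190,200],"base",H[250,253],"cover",H[240,262])
print("stud px",[(p,np.round(W[p[1],p[0]],3)) for p in((251,257),(304,256))])
print("bowl",np.round(W[175:212,134:170][W[175:212,134:170][...,2]>.035].mean(0),3))
for n,(u,v) in dict(tin=(366,188),jar=(407,198)).items():
    P=W[v-16:v+16,u-16:u+16].reshape(-1,3);P=P[P[:,2]>.08];print(n,P.mean(0).round(3),P[:,2].max())
# base plate: white pixels z 5..20mm
m=(W[...,2]>.005)&(W[...,2]<.02)&(H[...,2]>150)&(H[...,1]<40)&(W[...,0]>.42)&(W[...,0]<.75)&(abs(W[...,1]-.015)<.11)
P=W[m];print("base",len(P),rect(P),P.min(0),P.max(0))
# left/right edge lines per row
rows=[r for r in range(195,262)]
L=np.array([W[r,np.where(m[r])[0].min()][:2] for r in rows if m[r].sum()>10]);Rr=np.array([W[r,np.where(m[r])[0].max()][:2] for r in rows if m[r].sum()>10])
for E in(L,Rr): 
    f=cv2.fitLine((E*1000).astype(np.float32),cv2.DIST_HUBER,0,.01,.01).ravel();print("edge",f,np.degrees(np.arctan(f[1]/f[0])), "y at x=560",f[3]+(560-f[2])*f[1]/f[0])
# cover
for lo,hi in((.095,.115),(.06,.075)):
    q=(W[...,2]>lo)&(W[...,2]<hi)&(W[...,0]>.45)&(W[...,0]<.66)&(abs(W[...,1]-.015)<.06)
    q=cv2.morphologyEx(q.astype(np.uint8),cv2.MORPH_OPEN,np.ones((3,3)))>0
    print("cover",rect(W[q]),W[q].min(0),W[q].max(0))
cv2.imwrite("pics/crop.png",cv2.resize(cv2.cvtColor(c["frame"][155:275,90:320],cv2.COLOR_RGB2BGR),None,fx=3.4,fy=3.4,interpolation=cv2.INTER_CUBIC))
```

```text
orange [ 14 255 140] blue [109 226 116] base [ 30   8 126] cover [114  14  88]
stud px [((251, 257), array([0.475, 0.078, 0.033])), ((304, 256), array([ 0.482, -0.07 ,  0.013]))]
bowl [0.651 0.37  0.043]
tin [ 0.661 -0.228  0.108] 0.11975957566609785
jar [ 0.641 -0.348  0.09 ] 0.09994893609509914Traceback (most recent call last):
  File "<stdin>", line 10, in <module>
    return umr_minimum(a, axis, None, out, keepdims, initial, where)
ValueError: zero-size array to reduction operation minimum which has no identity
```

```bash
sed -i 's/orange=((8,16),140,150)/orange=((8,18),140,100)/; s/blue=((110,125)/blue=((104,125)/' h.py
python3 - <<'E'
from h import *
c=dict(np.load("/tmp/top.npz"));look(c,"top");W=cloud(c);H=hsv(c)
m=(W[...,2]>.004)&(W[...,2]<.02)&(H[...,2]>95)&(H[...,1]<40)&(W[...,0]>.42)&(W[...,0]<.75)&(abs(W[...,1]-.015)<.11)
m=cv2.morphologyEx(m.astype(np.uint8),cv2.MORPH_OPEN,np.ones((3,3)))>0
P=W[m];print("base",len(P),rect(P))
rr=[r for r in range(200,255) if m[r].sum()>5]
for f in(np.min,np.max):
    E=np.array([W[r,f(np.where(m[r])[0])][:2] for r in rr])
    f=cv2.fitLine((E*1000).astype(np.float32),cv2.DIST_HUBER,0,.01,.01).ravel();print("edge",np.degrees(np.arctan(f[1]/f[0])), "y at x=560",f[3]+(560-f[2])*f[1]/f[0])
for lo,hi in((.095,.115),(.06,.075)):
    q=(W[...,2]>lo)&(W[...,2]<hi)&(W[...,0]>.45)&(W[...,0]<.66)&(abs(W[...,1]-.015)<.06)
    q=cv2.morphologyEx(q.astype(np.uint8),cv2.MORPH_OPEN,np.ones((3,3)))>0
    print("cover",rect(W[q]))
cv2.imwrite("pics/crop.png",cv2.resize(cv2.cvtColor(c["frame"][155:275,90:320],cv2.COLOR_RGB2BGR),None,fx=3.4,fy=3.4,interpolation=cv2.INTER_CUBIC))
E
```

```text
top green 401 [449.4 213.   61.4  47.3  -1.9] z med/max [70.8 75.9 80.2]
top orange 390 [481.9 434.2  61.3  48.  -18.3] z med/max [71.9 75.7 80.3]
top red 407 [488.6 314.3  61.2  49.   -3. ] z med/max [71.1 75.4 80.4]
top red 427 [660.1  23.2 118.4  17.3 -85. ] z med/max [327.2 333.2 337.4]
top blue 2244 [664.2 234.9 151.4 128.    1.9] z med/max [-1.3  3.9  8.8]
top yellow 6447 [ 472.9 -303.5  339.7  158.6  -85.5] z med/max [-0.5  4.6 11. ]
top red 4711 [479.4 319.9 338.3 158.5  84.2] z med/max [11.  15.8 20.7]
base 2327 [572.7  15.4 218.4 158.9   5. ]
edge 4.7570267 y at x=560 92.44876
edge 5.3765793 y at x=560 -63.8621
cover [554.9  14.4  67.4  15.9   3.8]
cover [555.7  14.5 130.2  90.1   2.3]
```

View pics/crop.png

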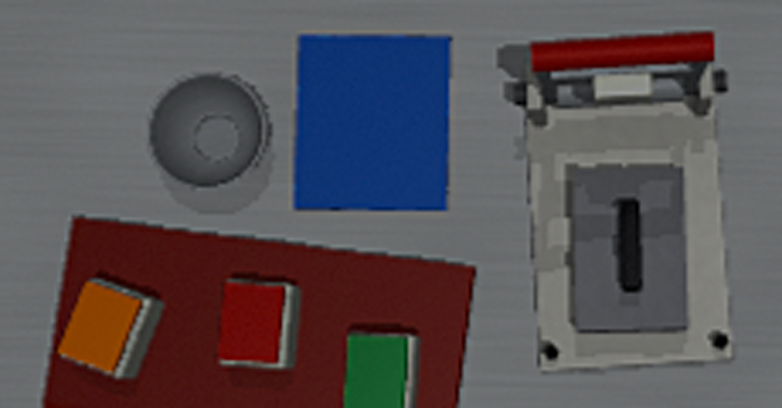

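The crop confirms it: the cover lies square on the base with its ridge at (628,245), and the studs are at (550,350) and (719,341). The bed is at about (0.5587, 0.0138) with yaw 5°, and the cover at about (0.5553, 0.0145) with yaw 3°.

```bash
cat >> h.py <<'E'
def rel(*wps):
    "world waypoints (x,y,z mm, tool-x yaw deg) -> fractions from present pose, tool down"
    o=get_obs();R0=R.from_euler("xyz",o["eef_rot"])
    print("at",(o["ee_pos"]*1000).round(1),np.degrees(o["eef_rot"]).round(1),"F",o["force"].round(1),"w",round(o["grip_width"]*1000,1),"gf",round(o["grip_force"],1),"t",round(o["time_s"],1))
    for x,y,z,yaw in wps:
        Rt=R.from_euler("xyz",[180,0,yaw],degrees=True)
        d=R0.inv().apply(np.array([x,y,z])/1000-o["ee_pos"])/.25
        print((x,y,z,yaw),d.round(3),((R0.inv()*Rt).as_rotvec()/2/np.pi).round(4))
E
python3 -c "
from h import *
rel((380,260,224,170),(555,14.5,180,183),(555,14.5,90,183))"
```

```text
at [207.9 509.  223.9] [-179.9   -0.   157.8] F [-0.4 -0.4 -1.1] w 94.2 gf 0.0 t 0.1
(380, 260, 224, 170) [-1.014 -0.662  0.   ] [-0.0002 -0.     -0.0339]
(555, 14.5, 180, 183) [-2.033 -1.306  0.177] [-0.0002 -0.     -0.0701]
(555, 14.5, 90, 183) [-2.033 -1.305  0.537] [-0.0002 -0.     -0.0701]
```

play_rows:
  motion:
    - [[-0.98,-0.64,0,0,0,-0.034,1],[-0.98,-0.64,0,0,0,-0.034,1],[-0.98,-0.64,0,0,0,-0.034,1],[-0.98,-0.64,0,0,0,-0.034,1],[-0.98,-0.64,0,0,0,-0.034,1],[-0.98,-0.64,0,0,0,-0.034,1],[-0.98,-0.64,0,0,0,-0.034,1],[-0.98,-0.64,0,0,0,-0.034,1],[-0.98,-0.64,0,0,0,-0.034,1],[-0.98,-0.64,0,0,0,-0.034,1]]

```text
time_s: 1.1
ee_pos: [0.3737, 0.2693, 0.2243]
eef_rot: [-3.141, -0.0, 2.969]
force: [0.2, -0.1, 0.4]
grip_width: 0.0938
grip_force: 0.0
```

```bash
python3 -c "
from h import *
rel((555,14.5,180,183),(555,14.5,90,183))"
```

```text
at [373.7 269.3 224.3] [-180.    -0.   170.1] F [ 0.2 -0.1  0.4] w 93.8 gf 0.0 t 1.1
(555, 14.5, 180, 183) [-0.889 -0.88   0.177] [-0.     -0.     -0.0358]
(555, 14.5, 90, 183) [-0.889 -0.879  0.537] [-0.     -0.     -0.0358]
```

Fingers 94 open pass over the 16 mm ridge easily; approach above, then correct before descending.

play_rows:
  motion:
    - [[-0.889,-0.88,0.1,0,0,-0.036,1],[-0.889,-0.88,0.1,0,0,-0.036,1],[-0.889,-0.88,0.1,0,0,-0.036,1],[-0.889,-0.88,0.1,0,0,-0.036,1],[-0.889,-0.88,0.1,0,0,-0.036,1],[-0.889,-0.88,0.1,0,0,-0.036,1],[-0.889,-0.88,0.1,0,0,-0.036,1],[-0.889,-0.88,0.177,0,0,-0.036,1],[-0.889,-0.88,0.177,0,0,-0.036,1],[-0.889,-0.88,0.177,0,0,-0.036,1]]

```text
time_s: 2.1
ee_pos: [0.5549, 0.0142, 0.1803]
eef_rot: [3.141, -0.001, -3.088]
force: [0.1, 0.2, 0.2]
grip_width: 0.0938
grip_force: 0.0
```

```bash
python3 -c "
from h import *
rel((555,14.5,90,183))"
```

```text
at [554.9  14.2 180.3] [ 180.    -0.  -176.9] F [0.1 0.2 0.2] w 93.8 gf 0.0 t 2.1
(555, 14.5, 90, 183) [-0.001  0.001  0.361] [ 0.     -0.0001  0.0002]
```

play_rows:
  motion:
    - [[0,0,0.15,0,0,0,1],[0,0,0.25,0,0,0,1],[0,0,0.32,0,0,0,1],[0,0,0.36,0,0,0,1],[0,0,0.36,0,0,0,1],[0,0,0.36,0,0,0,-1],[0,0,0.36,0,0,0,-1],[0,0,0.36,0,0,0,-1],[0,0,0.36,0,0,0,-1],[0,0,0.36,0,0,0,-1]]
  grip_force: 30

```text
time_s: 3.1
ee_pos: [0.5551, 0.0132, 0.0905]
eef_rot: [-3.142, 0.0, -3.09]
force: [0.5, 0.2, -0.5]
grip_width: 0.0576
grip_force: 0.0
```

play_rows:
  motion:
    - [[0,0,0,0,0,0,-1],[0,0,0,0,0,0,-1],[0,0,0,0,0,0,-1],[0,0,0,0,0,0,-1],[0,0,0,0,0,0,-1],[0,0,0,0,0,0,-1]]

```text
time_s: 3.7
ee_pos: [0.555, 0.0132, 0.0901]
eef_rot: [-3.142, -0.0, -3.09]
force: [-0.3, -1.9, 0.2]
grip_width: 0.0159
grip_force: 30.0
```

play_rows:
  motion:
    - [[0,0,-0.04,0,0,0,-1],[0,0,-0.1,0,0,0,-1],[0,0,-0.16,0,0,0,-1],[0.06,0,-0.22,0,0,0,-1],[0.13,0,-0.3,0,0,0,-1],[0.2,0,-0.4,0,0,0,-1],[0.24,0,-0.48,0,0,0,-1],[0.24,0,-0.48,0,0,0,-1],[0.24,0,-0.48,0,0,0,-1]]

```text
time_s: 4.6
ee_pos: [0.4953, 0.0101, 0.2101]
eef_rot: [-3.142, 0.001, -3.09]
force: [-0.1, 0.2, -3.3]
grip_width: 0.0156
grip_force: 30.0
```

```bash
python3 -c "
from h import *
rel((520,235,210,181.5),(664,235,150,181.5),(664,235,82,181.5))"
```

```text
at [495.3  10.1 210.1] [-180.    0. -177.] F [-0.1  0.2 -3.3] w 15.6 gf 30.0 t 4.6
(520, 235, 210, 181.5) [-0.145  0.893  0.   ] [-0.      0.0001  0.0041]
(664, 235, 150, 181.5) [-0.721  0.863  0.241] [-0.      0.0001  0.0041]
(664, 235, 82, 181.5) [-0.72   0.863  0.513] [-0.      0.0001  0.0041]
```

play_rows:
  motion:
    - [[-0.02,0.1,0,0,0,0,-1],[-0.05,0.25,0,0,0,0.004,-1],[-0.08,0.4,0,0,0,0.004,-1],[-0.1,0.55,0,0,0,0.004,-1],[-0.13,0.7,0,0,0,0.004,-1],[-0.18,0.82,0,0,0,0.004,-1],[-0.3,0.87,0,0,0,0.004,-1],[-0.45,0.863,0.05,0,0,0.004,-1],[-0.6,0.863,0.12,0,0,0.004,-1],[-0.7,0.863,0.2,0,0,0.004,-1]]

```text
time_s: 5.6
ee_pos: [0.6604, 0.2347, 0.1571]
eef_rot: [-3.141, -0.002, -3.115]
force: [-1.0, 0.3, -2.4]
grip_width: 0.0159
grip_force: 30.0
```

```bash
python3 -c "
from h import *
rel((664,235,82,181.5))
c=camera('top');save(c,'t1.png')"
```

```text
at [660.4 234.7 157.1] [-1.800e+02 -1.000e-01 -1.785e+02] F [-1.   0.3 -2.4] w 15.9 gf 30.0 t 5.6
(664, 235, 82, 181.5) [-0.015  0.001  0.3  ] [-0.0001 -0.0003  0.0001]
```

View pics/t1.png

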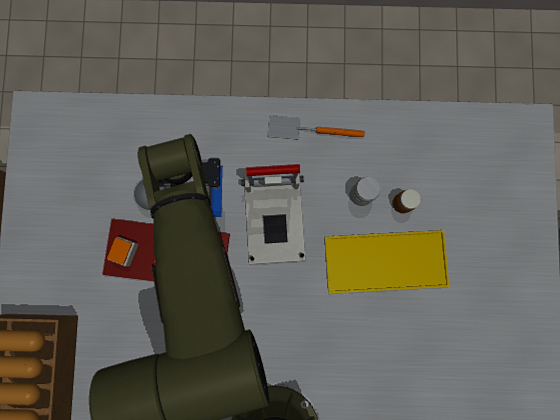

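The cover is held over the mat and the bed's black rectangle shows at (275,229). Lowering.

play_rows:
  motion:
    - [[-0.012,0,0.08,0,0,0,-1],[-0.012,0,0.16,0,0,0,-1],[-0.012,0,0.23,0,0,0,-1],[-0.012,0,0.27,0,0,0,-1],[-0.012,0,0.29,0,0,0,-1],[-0.012,0,0.3,0,0,0,-1],[-0.012,0,0.302,0,0,0,-1],[-0.012,0,0.302,0,0,0,-1]]

```text
time_s: 6.45
ee_pos: [0.6619, 0.2348, 0.0854]
eef_rot: [3.141, 0.001, -3.115]
force: [-0.4, -0.6, -2.1]
grip_width: 0.0158
grip_force: 30.0
```

Run:
```python
from h import *
rel((664,235,80,181.5))
c=camera("top");W=cloud(c);H=hsv(c)
m=(H[...,2]<40)&(W[...,0]>.49)&(W[...,0]<.63)&(abs(W[...,1]-.015)<.06)&(W[...,2]<.03)
m=cv2.morphologyEx(m.astype(np.uint8),cv2.MORPH_OPEN,np.ones((3,3)))>0
print("bed",rect(W[m]),np.median(W[m][:,2]))
```

```text
at [661.9 234.8  85.4] [ 1.800e+02  1.000e-01 -1.785e+02] F [-0.4 -0.6 -2.1] w 15.8 gf 30.0 t 6.5
(664, 235, 80, 181.5) [-0.008  0.001  0.022] [0.     0.0002 0.0001]
bed [557.6  13.5  76.2  62.4   5.4] 0.013234918155905717
```

play_rows:
  motion:
    - [[-0.006,0,0.008,0,0,0,-1],[-0.006,0,0.012,0,0,0,-1],[-0.006,0,0.016,0,0,0,-1],[-0.006,0,0.016,0,0,0,-1]]

```text
time_s: 6.9
ee_pos: [0.6633, 0.2347, 0.0811]
eef_rot: [3.142, 0.0, -3.115]
force: [-0.5, -1.9, 1.0]
grip_width: 0.0159
grip_force: 30.0
```

play_rows:
  motion:
    - [[0,0,0,0,0,0,0.2],[0,0,0,0,0,0,0.6],[0,0,0,0,0,0,0.6],[0,0,0,0,0,0,0.6],[0,0,-0.1,0,0,0,1],[0,0,-0.25,0,0,0,1],[0,0,-0.4,0,0,0,1],[0.2,0,-0.5,0,0,0,1],[0.4,0,-0.5,0,0,0,1],[0.5,0,-0.5,0,0,0,1]]

```text
time_s: 7.9
ee_pos: [0.5359, 0.2314, 0.2067]
eef_rot: [3.141, 0.001, -3.114]
force: [0.5, -0.1, -0.9]
grip_width: 0.0918
grip_force: 0.0
```

Run:
```python
from h import *
rel((451,212,180,179),(489,314,180,178),(483,433,180,161.5))
c=camera("scene");save(c,"s2.png");look(c,"s")
```

```text
at [535.9 231.4 206.7] [ 1.800e+02  1.000e-01 -1.784e+02] F [ 0.5 -0.1 -0.9] w 91.8 gf 0.0 t 7.9
(451, 212, 180, 179) [ 0.342 -0.068  0.106] [0.0001 0.0002 0.0071]
(489, 314, 180, 178) [0.179 0.335 0.107] [0.0001 0.0002 0.0099]
(483, 433, 180, 161.5) [0.19  0.812 0.107] [0.0001 0.0002 0.0557]
s green 200 [453.5 211.1  60.8  42.9  -2. ] z med/max [68.1 73.9 76.2]
s orange 207 [483.  432.4  61.   44.2 -17.6] z med/max [71.7 74.1 76.6]
s red 208 [493.7 314.2  57.8  46.9  -3.1] z med/max [71.5 74.  76.1]
s red 405 [665.2  22.2 114.3  20.3 -83.9] z med/max [323.7 330.3 333.7]
s blue 444 [6.662e+02 2.348e+02 1.443e+02 1.259e+02 4.000e-01] z med/max [-0.2  2.1  4.6]
s yellow 3670 [ 476.9 -303.8  334.8  162.1  -85.2] z med/max [0.3 2.8 7.8]
s red 373 [481.5 185.4 132.7  67.4  -5.5] z med/max [11.9 14.  16.4]
```

View pics/s2.png

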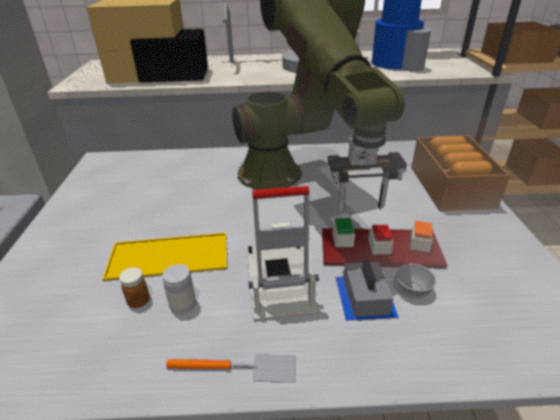

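The cover stands upright on the mat at (368,285), and all three tubs are where they were. Green tub next.

play_rows:
  motion:
    - [[0.2,-0.04,0.1,0,0,0.007,1],[0.34,-0.068,0.2,0,0,0.007,1],[0.34,-0.068,0.3,0,0,0.007,1],[0.34,-0.068,0.36,0,0,0.007,1],[0.34,-0.068,0.36,0,0,0.007,1]]

```text
time_s: 8.45
ee_pos: [0.4529, 0.2119, 0.1143]
eef_rot: [-3.141, -0.002, 3.125]
force: [0.5, -0.5, 0.7]
grip_width: 0.0938
grip_force: 0.0
```

Run:
```python
from h import *
rel((451,212,40,179))
c=camera("scene");look(c,"s")
```

```text
at [452.9 211.9 114.3] [-1.799e+02 -1.000e-01  1.790e+02] F [ 0.5 -0.5  0.7] w 93.8 gf 0.0 t 8.4
(451, 212, 40, 179) [0.007 0.001 0.297] [-0.0002 -0.0004  0.0001]
s green 207 [454.2 211.6  59.7  44.8  -5.7] z med/max [68.6 73.8 76.3]
s orange 206 [483.7 432.5  60.3  43.3 -18.5] z med/max [71.7 74.1 76.3]
s red 210 [ 4.929e+02  3.138e+02  5.850e+01  4.660e+01 -3.000e-01] z med/max [71.6 74.1 76.6]
s red 406 [667.1  23.  115.5  18.5 -85.7] z med/max [323.8 330.4 333.7]
s blue 437 [665.8 234.8 143.6 124.9   0.7] z med/max [0.1 2.3 4.7]
s yellow 3665 [ 476.1 -304.3  335.   162.3  -85.5] z med/max [0.2 2.8 7.7]
s red 396 [478.4 188.1 140.5  72.6  -5.5] z med/max [11.3 14.1 16.4]
```

Descend to z≈40, then close on the body with 20 N.

play_rows:
  motion:
    - [[0.004,0,0.1,0,0,0,1],[0.004,0,0.2,0,0,0,1],[0.004,0,0.27,0,0,0,1],[0.004,0,0.297,0,0,0,1],[0.004,0,0.297,0,0,0,1],[0.004,0,0.297,0,0,0,-1],[0.004,0,0.297,0,0,0,-1],[0.004,0,0.297,0,0,0,-1],[0.004,0,0.297,0,0,0,-1],[0.004,0,0.297,0,0,0,-1]]
  grip_force: 25

```text
time_s: 9.5
ee_pos: [0.4528, 0.2122, 0.0417]
eef_rot: [3.141, 0.0, 3.125]
force: [0.3, -1.0, -0.3]
grip_width: 0.0578
grip_force: 0.0
```

play_rows:
  motion:
    - [[0,0,0,0,0,0,-1],[0,0,0,0,0,0,-1],[0,0,0,0,0,0,-1]]

```text
time_s: 9.8
ee_pos: [0.4528, 0.2121, 0.0416]
eef_rot: [3.142, 0.0, 3.125]
force: [-1.1, -1.0, 4.1]
grip_width: 0.0538
grip_force: 25.0
```

Run:
```python
from h import *
rel((451,212,150,179),(556.5,13.5,150,185),(558,13.5,38,185))
```

```text
at [452.8 212.1  41.6] [180.   0. 179.] F [-1.1 -1.   4.1] w 53.8 gf 25.0 t 9.8
(451, 212, 150, 179) [ 0.007 -0.001 -0.434] [0.     0.     0.0001]
(556.5, 13.5, 150, 185) [-0.428 -0.787 -0.433] [ 0.      0.     -0.0166]
(558, 13.5, 38, 185) [-0.434 -0.787  0.015] [ 0.      0.     -0.0166]
```

play_rows:
  motion:
    - [[0,0,-0.08,0,0,0,-1],[0,0,-0.2,0,0,0,-1],[0,0,-0.33,0,0,0,-1],[-0.03,-0.08,-0.43,0,0,0,-1],[-0.1,-0.22,-0.43,0,0,-0.005,-1],[-0.18,-0.37,-0.43,0,0,-0.01,-1],[-0.27,-0.52,-0.43,0,0,-0.014,-1],[-0.36,-0.66,-0.43,0,0,-0.0166,-1],[-0.42,-0.76,-0.4,0,0,-0.0166,-1],[-0.438,-0.787,-0.35,0,0,-0.0166,-1]]

```text
time_s: 10.8
ee_pos: [0.5598, 0.0111, 0.1285]
eef_rot: [-3.141, 0.001, -3.057]
force: [-0.0, 0.9, -2.7]
grip_width: 0.0544
grip_force: 25.0
```

play_rows:
  motion:
    - [[0,0,0.08,0,0,0,-1],[0,0,0.18,0,0,0,-1],[0,0,0.27,0,0,0,-1],[0,0,0.32,0,0,0,-1],[0,0,0.34,0,0,0,-1],[0,0,0.345,0,0,0,-1],[0,0,0.345,0,0,0,-1]]

```text
time_s: 11.5
ee_pos: [0.5592, 0.0137, 0.0434]
eef_rot: [-3.141, 0.001, -3.054]
force: [0.2, 0.2, -2.3]
grip_width: 0.0539
grip_force: 25.0
```

Run:
```python
from h import *
rel((559,13.5,38.6,185))
```

```text
at [559.2  13.7  43.4] [-1.80e+02  1.00e-01 -1.75e+02] F [ 0.2  0.2 -2.3] w 53.9 gf 25.0 t 11.5
(559, 13.5, 38.6, 185) [ 0.001 -0.001  0.019] [-0.      0.0002  0.    ]
```

Place gently, release, back up.

play_rows:
  motion:
    - [[0,0,0.01,0,0,0,-1],[0,0,0.016,0,0,0,-1],[0,0,0.02,0,0,0,-1],[0,0,0.02,0,0,0,-1]]

```text
time_s: 11.9
ee_pos: [0.559, 0.0135, 0.0386]
eef_rot: [-3.141, 0.001, -3.054]
force: [-3.5, 0.9, 6.8]
grip_width: 0.0539
grip_force: 25.0
```

play_rows:
  motion:
    - [[0,0,0,0,0,0,0.5],[0,0,0,0,0,0,0.8],[0,0,0,0,0,0,0.8],[0,0,0,0,0,0,0.8],[0,0,-0.08,0,0,0,0.8],[0,0,-0.24,0,0,0,0.8],[0.1,0,-0.42,0,0,0,0.8],[0.3,0,-0.6,0,0,0,0.6],[0.5,0,-0.76,0,0,0,0.2],[0.6,0,-0.94,0,0,0,0]]

```text
time_s: 12.9
ee_pos: [0.4269, 0.0022, 0.2472]
eef_rot: [3.141, -0.001, -3.054]
force: [0.4, -0.3, -0.1]
grip_width: 0.064
grip_force: 0.0
```

Run:
```python
from h import *
rel((558,13,270,95),(662,23,360,95),(662,23,324,95))
c=camera("top");save(c,"t3.png");look(c,"t");c=camera("scene");look(c,"s")
```

```text
at [426.9   2.2 247.2] [ 1.80e+02 -1.00e-01 -1.75e+02] F [ 0.4 -0.3 -0.1] w 64.0 gf 0.0 t 12.9
(558, 13, 270, 95) [-0.526 -0.003 -0.092] [-2.0e-04 -2.0e-04  2.5e-01]
(662, 23, 360, 95) [-0.943  0.001 -0.453] [-2.0e-04 -2.0e-04  2.5e-01]
(662, 23, 324, 95) [-0.944  0.001 -0.309] [-2.0e-04 -2.0e-04  2.5e-01]
t green 279 [555.2  14.2  60.   45.8   5.1] z med/max [68.2 72.9 76.8]
t orange 398 [482.1 434.3  61.1  48.3 -19.2] z med/max [71.4 75.9 80.6]
t red 409 [488.5 313.9  61.2  48.7  -2.6] z med/max [70.6 75.5 79.6]
t red 431 [660.5  23.1 118.5  18.  -85.6] z med/max [327.1 333.  337. ]
t blue 593 [ 6.632e+02  2.346e+02  1.483e+02  1.305e+02 -6.000e-01] z med/max [-1.   3.8  8.8]
t yellow 6510 [ 473.  -303.9  341.   159.   -85.4] z med/max [-0.4  4.7 10.9]
t red 5335 [479.4 319.2 337.2 158.4  84.2] z med/max [10.9 15.8 20.7]
s green 192 [567.8  15.1  43.4  42.8 -85. ] z med/max [66.4 70.8 73.2]
s orange 205 [484.6 432.3  59.8  46.1 -14.9] z med/max [72.2 74.2 76.7]
s red 207 [493.3 313.7  57.3  46.8  -1.2] z med/max [71.9 74.  76.3]
s red 421 [666.2  23.3 116.4  17.6 -85.4] z med/max [323.3 330.2 333.8]
s blue 439 [6.666e+02 2.350e+02 1.450e+02 1.260e+02 4.000e-01] z med/max [0.  2.3 4.7]
s yellow 3669 [ 477.3 -304.1  334.8  162.3  -85.4] z med/max [0.4 2.8 7.9]
s red 1362 [475.  220.3 159.7 137.5  -7.3] z med/max [11.6 14.1 16.6]
```

View pics/t3.png

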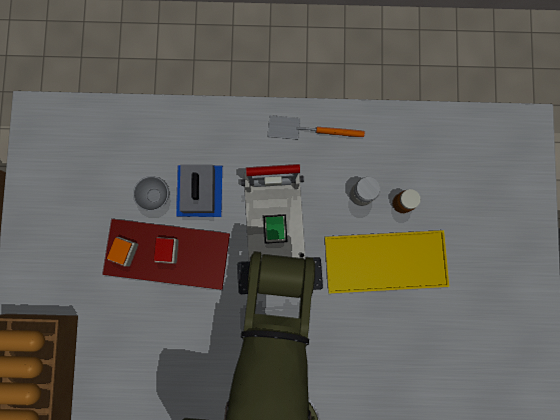

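The green tub stands centred in the black rectangle at (275,229), and the cover is on the mat. Next: rise, turn 90° and go above the bar.

play_rows:
  motion:
    - [[0,0,-0.15,0,0,0.023,0],[0,0,-0.3,0,0,0.046,0],[0,0,-0.45,0,0,0.07,0],[0,0,-0.48,0,0,0.093,0],[-0.1,0,-0.48,0,0,0.116,0],[-0.2,0,-0.48,0,0,0.14,0],[-0.3,0,-0.48,0,0,0.163,0],[-0.4,0,-0.48,0,0,0.186,0],[-0.5,0,-0.48,0,0,0.21,0],[-0.6,0,-0.48,0,0,0.233,0]]

```text
time_s: 14.0
ee_pos: [0.58, 0.0154, 0.3657]
eef_rot: [-3.141, -0.0, 1.759]
force: [-0.2, 0.1, 0.4]
grip_width: 0.047
grip_force: 0.0
```

Run:
```python
from h import *
rel((662.5,23,366,95),(662.5,23,324,95))
```

```text
at [580.   15.4 365.7] [-179.9   -0.   100.8] F [-0.2  0.1  0.4] w 47.0 gf 0.0 t 14.0
(662.5, 23, 366, 95) [-0.032  0.33  -0.002] [-0.0001 -0.      0.016 ]
(662.5, 23, 324, 95) [-0.032  0.33   0.166] [-0.0001 -0.      0.016 ]
```

play_rows:
  motion:
    - [[-0.01,0.12,0,0,0,0.016,0],[-0.025,0.25,0,0,0,0.016,0],[-0.032,0.33,0,0,0,0.016,0],[-0.032,0.33,0,0,0,0.016,0],[-0.032,0.33,0.06,0,0,0.016,0],[-0.032,0.33,0.12,0,0,0.016,0],[-0.032,0.33,0.166,0,0,0.016,0],[-0.032,0.33,0.166,0,0,0.016,0],[-0.032,0.33,0.166,0,0,0.016,0]]

```text
time_s: 14.9
ee_pos: [0.661, 0.0233, 0.3257]
eef_rot: [3.141, 0.0, 1.664]
force: [0.4, 0.1, 0.0]
grip_width: 0.0469
grip_force: 0.0
```

play_rows:
  motion:
    - [[0,0,0,0,0,0,-0.4],[0,0,0,0,0,0,-1],[0,0,0,0,0,0,-1],[0,0,0,0,0,0,-1],[0,0,0,0,0,0,-1],[0,0,0,0,0,0,-1]]
  grip_force: 40

```text
time_s: 15.5
ee_pos: [0.6609, 0.0233, 0.3254]
eef_rot: [-3.141, 0.0, 1.664]
force: [-2.9, -1.5, 2.7]
grip_width: 0.0187
grip_force: 40.0
```

```bash
cat >> h.py <<'E'
B=np.array([558.3,13.7]);YB=np.radians(5);X=np.array([np.cos(YB),np.sin(YB)])
def arc(angs,yaw=95):  # lever angles (deg of travel, 0..85) -> waypoints, hinge-based
    out=[]
    for a in angs:
        e=np.radians(85-a);p=B+X*(125-240*np.cos(e));out.append((round(p[0],1),round(p[1],1),round(85+240*np.sin(e),1),yaw))
    return out
E
python3 - <<'E'
from h import *
rel(*arc(np.arange(0,86,8.5)))
E
```

```text
at [660.9  23.3 325.4] [-180.     0.    95.4] F [-2.9 -1.5  2.7] w 18.7 gf 40.0 t 15.5
(np.float64(662.0), np.float64(22.8), np.float64(324.1), 95) [-0.002  0.004  0.005] [-0.0001  0.      0.001 ]
(np.float64(627.0), np.float64(19.7), np.float64(318.4), 95) [-0.002 -0.136  0.028] [-0.0001  0.      0.001 ]
(np.float64(593.3), np.float64(16.8), np.float64(307.5), 95) [-0.001 -0.272  0.072] [-0.0001  0.      0.001 ]
(np.float64(561.5), np.float64(14.0), np.float64(291.8), 95) [ 0.    -0.399  0.135] [-0.0001  0.      0.001 ]
(np.float64(532.4), np.float64(11.4), np.float64(271.5), 95) [ 0.001 -0.516  0.216] [-0.0001  0.      0.001 ]
(np.float64(506.6), np.float64(9.2), np.float64(247.1), 95) [ 0.001 -0.62   0.313] [-0.0001  0.      0.001 ]
(np.float64(484.6), np.float64(7.3), np.float64(219.2), 95) [ 0.002 -0.708  0.425] [-0.0001  0.      0.001 ]
(np.float64(467.0), np.float64(5.7), np.float64(188.3), 95) [ 0.002 -0.779  0.549] [-0.0001  0.      0.001 ]
(np.float64(454.2), np.float64(4.6), np.float64(155.2), 95) [ 0.003 -0.83   0.681] [-0.0001  0.      0.001 ]
(np.float64(446.4), np.float64(3.9), np.float64(120.5), 95) [ 0.003 -0.861  0.82 ] [-0.0001  0.      0.001 ]
(np.float64(443.7), np.float64(3.7), np.float64(85.0), 95) [ 0.003 -0.872  0.962] [-0.0001  0.      0.001 ]
```

play_rows:
  motion:
    - [[0,-0.07,0.01,0,0,0,-1],[0,-0.14,0.023,0,0,0,-1],[0,-0.208,0.043,0,0,0,-1],[0,-0.276,0.067,0,0,0,-1],[0,-0.34,0.097,0,0,0,-1],[0.001,-0.403,0.13,0,0,0,-1],[0.001,-0.462,0.169,0,0,0,-1],[0.002,-0.52,0.211,0,0,0,-1],[0.002,-0.573,0.258,0,0,0,-1],[0.003,-0.624,0.308,0,0,0,-1]]

```text
time_s: 16.5
ee_pos: [0.5064, 0.0099, 0.249]
eef_rot: [3.136, -0.0, 1.664]
force: [6.8, 3.1, 3.0]
grip_width: 0.0192
grip_force: 40.0
```

Run:
```python
from h import *
rel(*arc([42.5,51,59.5,68,76.5,85]))
```

```text
at [506.4   9.9 249. ] [179.7  -0.   95.4] F [6.8 3.1 3. ] w 19.2 gf 40.0 t 16.5
(np.float64(506.6), np.float64(9.2), np.float64(247.1), 95) [-0.003  0.     0.008] [ 0.0009 -0.      0.001 ]
(np.float64(484.6), np.float64(7.3), np.float64(219.2), 95) [-0.002 -0.089  0.119] [ 0.0009 -0.      0.001 ]
(np.float64(467.0), np.float64(5.7), np.float64(188.3), 95) [-0.002 -0.16   0.242] [ 0.0009 -0.      0.001 ]
(np.float64(454.2), np.float64(4.6), np.float64(155.2), 95) [-0.001 -0.212  0.374] [ 0.0009 -0.      0.001 ]
(np.float64(446.4), np.float64(3.9), np.float64(120.5), 95) [-0.001 -0.244  0.513] [ 0.0009 -0.      0.001 ]
(np.float64(443.7), np.float64(3.7), np.float64(85.0), 95) [-0.001 -0.256  0.655] [ 0.0009 -0.      0.001 ]
```

play_rows:
  motion:
    - [[0,-0.046,0.055,0,0,0,-1],[0,-0.089,0.112,0,0,0,-1],[0,-0.126,0.173,0,0,0,-1],[0,-0.16,0.236,0,0,0,-1],[0,-0.188,0.302,0,0,0,-1],[0,-0.211,0.368,0,0,0,-1],[0,-0.23,0.437,0,0,0,-1],[0,-0.243,0.507,0,0,0,-1],[0,-0.252,0.577,0,0,0,-1],[0,-0.254,0.635,0,0,0,-1]]

```text
time_s: 17.5
ee_pos: [0.4424, 0.004, 0.0893]
eef_rot: [3.141, -0.001, 1.664]
force: [-8.1, 4.7, 14.2]
grip_width: 0.0189
grip_force: 40.0
```

play_rows:
  motion:
    - [[0,0,0.01,0,0,0,-1],[0,0,0.02,0,0,0,-1],[0,0,0.02,0,0,0,-1]]

```text
time_s: 17.8
ee_pos: [0.4423, 0.004, 0.0846]
eef_rot: [-3.141, -0.001, 1.664]
force: [-7.5, 4.6, 9.7]
grip_width: 0.0189
grip_force: 40.0
```

Run:
```python
from h import *
rel(*arc([85]))
c=camera("scene");save(c,"s4.png");look(c,"s")
```

```text
at [442.3   4.   84.6] [-180.    -0.    95.4] F [-7.5  4.6  9.7] w 18.9 gf 40.0 t 17.8
(np.float64(443.7), np.float64(3.7), np.float64(85.0), 95) [-0.002  0.006 -0.002] [-0.0001 -0.0001  0.001 ]
s orange 209 [484.4 432.3  63.9  43.7 -17.8] z med/max [71.7 74.3 76.8]
s red 218 [491.3 313.9  60.1  46.9  -0.6] z med/max [71.2 73.9 76.1]
s blue 444 [666.3 235.  142.4 125.9   0.8] z med/max [0.2 2.3 4.8]
s yellow 3661 [ 477.1 -303.7  334.4  160.7  -85.1] z med/max [0.2 2.8 8. ]
s red 1363 [474.1 220.5 158.1 137.9  -7.5] z med/max [11.6 14.1 16.5]
```

View pics/s4.png

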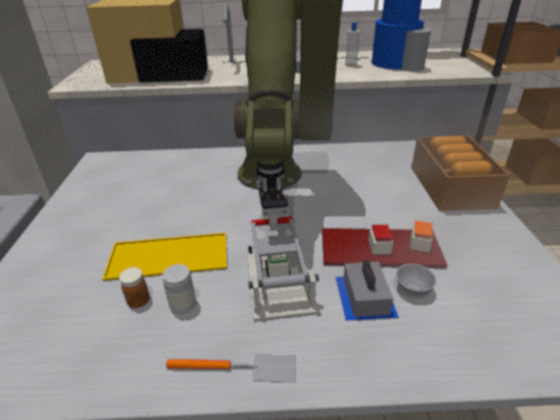

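The lever is near level with the bar at (272,222). A few mm more, to feel the stop.

play_rows:
  motion:
    - [[0,0,0.008,0,0,0,-1],[0,0,0.008,0,0,0,-1],[0,0,0.008,0,0,0,-1]]

```text
time_s: 18.15
ee_pos: [0.4422, 0.004, 0.0828]
eef_rot: [-3.141, -0.001, 1.664]
force: [-8.1, 4.2, 11.1]
grip_width: 0.0195
grip_force: 40.0
```

play_rows:
  motion:
    - [[0,0,0.008,0,0,0,-1],[0,0,0.008,0,0,0,-1],[0,0,0.008,0,0,0,-1]]

```text
time_s: 18.45
ee_pos: [0.4422, 0.004, 0.0808]
eef_rot: [-3.141, -0.001, 1.664]
force: [-8.6, 2.9, 10.5]
grip_width: 0.0196
grip_force: 40.0
```

```bash
cat >> h.py <<'E'
def bar():
    for n in("scene","top"):
        c=camera(n);W=cloud(c);H=hsv(c).astype(int)
        m=((H[...,0]<8)|(H[...,0]>172))&(H[...,1]>150)&(H[...,2]>50)&(abs(W[...,1]-.004)<.075)&(W[...,0]>.4)&(W[...,0]<.7)&(W[...,2]>.03)
        P=W[m]
        if len(P)>5: print(n,len(P),"bar",P.mean(0).round(4),"z",np.percentile(P[:,2],[50,90,98]).round(4),rect(P))
        A=(abs(W[...,1]-.014)<.075)&(W[...,0]>.45)&(W[...,0]<.70)&(W[...,2]>.07)&(W[...,2]<.13)
        Q=W[A];Q=Q[np.isfinite(Q[:,0])]
        if len(Q)>20: print("  arms z by x",[(x,np.percentile(Q[(Q[:,0]>x)&(Q[:,0]<x+.03)][:,2],[50,90]).round(4)) for x in(.46,.5,.54,.58,.62) if ((Q[:,0]>x)&(Q[:,0]<x+.03)).sum()>5])
E
python3 -c "
from h import *
bar()"
```

```text
scene 121 bar [0.4504 0.0049 0.0923] z [0.0925 0.0961 0.0973] [448.8   4.5 110.   14.8 -84.9]
  arms z by x [(0.46, array([0.0921, 0.1083])), (0.5, array([0.0919, 0.0934])), (0.54, array([0.0903, 0.0921])), (0.58, array([0.0865, 0.0915])), (0.62, array([0.091 , 0.0928]))]
  arms z by x [(0.5, array([0.0934, 0.0969])), (0.54, array([0.0917, 0.0954])), (0.58, array([0.0928, 0.0966])), (0.62, array([0.0924, 0.0961]))]
```

play_rows:
  motion:
    - [[0.0,0.004,0,0,0,0,-1],[0,0.004,0.01,0,0,0,-1],[0,0.004,0.016,0,0,0,-1],[0,0.004,0.016,0,0,0,-1]]
  grip_force: 60

```text
time_s: 18.95
ee_pos: [0.4423, 0.004, 0.0786]
eef_rot: [-3.139, -0.001, 1.665]
force: [-32.9, 4.0, 52.7]
grip_width: 0.0187
grip_force: 60.0
```

```bash
python3 -c "
from h import *
bar()"
```

```text
scene 121 bar [0.4504 0.004  0.0906] z [0.091  0.0943 0.0963] [448.8   4.6 109.8  14.  -84.9]
  arms z by x [(0.46, array([0.0904, 0.1063])), (0.5, array([0.0909, 0.0924])), (0.54, array([0.0894, 0.0912])), (0.58, array([0.0866, 0.091 ])), (0.62, array([0.0907, 0.0926]))]
  arms z by x [(0.5, array([0.0918, 0.0959])), (0.54, array([0.0911, 0.0944])), (0.58, array([0.0912, 0.0961])), (0.62, array([0.0923, 0.0952]))]
```

The stop is reached: 53 N, lever level, bar top at 96 mm. Easing the grip and riding the arc back up.

play_rows:
  motion:
    - [[0,0,-0.02,0,0,0,-1],[0.001,0.004,-0.09,0,0,0,-1],[0.001,0.012,-0.162,0,0,0,-1],[0.001,0.025,-0.232,0,0,0,-1],[0,0.044,-0.301,0,0,0,-1],[0,0.067,-0.369,0,0,0,-1],[0,0.096,-0.433,0,0,0,-1],[0,0.13,-0.497,0,0,0,-1],[0,0.167,-0.556,0,0,0,-1],[0,0.21,-0.612,0,0,0,-1]]
  grip_force: 12

```text
time_s: 20.05
ee_pos: [0.4981, 0.0085, 0.2296]
eef_rot: [3.136, 0.001, 1.664]
force: [24.3, -0.4, -19.0]
grip_width: 0.0407
grip_force: 12.0
```

Run:
```python
from h import *
rel(*arc([42.5,34,25.5,17,8.5,0]));bar()
```

```text
at [498.1   8.5 229.6] [179.7   0.   95.3] F [ 24.3  -0.4 -19. ] w 40.7 gf 12.0 t 20.1
(np.float64(506.6), np.float64(9.2), np.float64(247.1), 95) [-0.001  0.035 -0.07 ] [0.0008 0.0001 0.001 ]
(np.float64(532.4), np.float64(11.4), np.float64(271.5), 95) [-0.002  0.139 -0.167] [0.0008 0.0001 0.001 ]
(np.float64(561.5), np.float64(14.0), np.float64(291.8), 95) [-0.002  0.256 -0.247] [0.0008 0.0001 0.001 ]
(np.float64(593.3), np.float64(16.8), np.float64(307.5), 95) [-0.003  0.384 -0.31 ] [0.0008 0.0001 0.001 ]
(np.float64(627.0), np.float64(19.7), np.float64(318.4), 95) [-0.004  0.52  -0.353] [0.0008 0.0001 0.001 ]
(np.float64(662.0), np.float64(22.8), np.float64(324.1), 95) [-0.005  0.66  -0.375] [0.0008 0.0001 0.001 ]
scene 216 bar [0.5163 0.0088 0.2564] z [0.257  0.2603 0.2613] [514.    8.8 119.2  20.6 -88.2]
  arms z by x [(0.62, array([0.1258, 0.129 ]))]
  arms z by x [(0.62, array([0.1257, 0.1285]))]
```

Run:
```python
from h import *
c=camera("scene");f=cv2.cvtColor(c["frame"],cv2.COLOR_RGB2BGR)
cv2.imwrite("pics/s5.png",cv2.resize(f[130:310,190:370],None,fx=3.3,fy=3.3,interpolation=cv2.INTER_CUBIC))
```

```text
(no output)
```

View pics/s5.png

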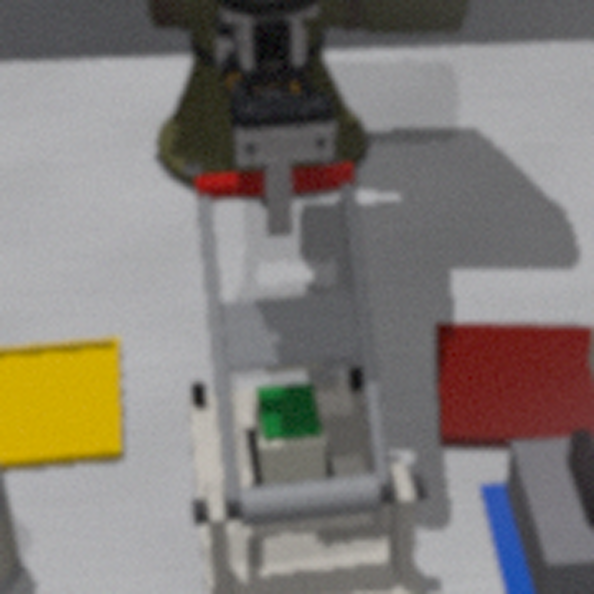

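The bar (275,180) has slid up against the hinge-side finger. The green lid now sits flush. Opening a little and caging the bar for the rest of the way up.

play_rows:
  motion:
    - [[0,0.05,-0.07,0,0,0,0],[0,0.11,-0.13,0,0,0,0],[0,0.165,-0.175,0,0,0,0],[0,0.225,-0.215,0,0,0,0],[0,0.29,-0.25,0,0,0,0],[-0.002,0.36,-0.28,0,0,0,0],[-0.003,0.43,-0.305,0,0,0,0],[-0.004,0.5,-0.325,0,0,0,0],[-0.005,0.57,-0.34,0,0,0,0],[-0.005,0.64,-0.35,0,0,0,0]]

```text
time_s: 21.2
ee_pos: [0.6561, 0.0224, 0.3169]
eef_rot: [3.141, -0.0, 1.664]
force: [-0.9, -0.1, -0.0]
grip_width: 0.0471
grip_force: 0.0
```

Run:
```python
from h import *
rel((662,23,372,95));bar()
```

```text
at [656.1  22.4 316.9] [180.   -0.   95.4] F [-0.9 -0.1 -0. ] w 47.1 gf 0.0 t 21.2
(662, 23, 372, 95) [ 0.     0.024 -0.22 ] [ 0.0001 -0.      0.001 ]
scene 313 bar [0.669  0.0195 0.3294] z [0.3299 0.3334 0.3342] [665.7  22.  113.7  16.7 -85.5]
  arms z by x []
top 72 bar [0.6546 0.0384 0.3497] z [0.3329 0.3371 0.541 ] [649.   26.9  95.6  59.9  81.6]
  arms z by x []
```

The lever is back at rest. Lift off, back away, turn to yaw 185.

play_rows:
  motion:
    - [[0,0.012,-0.1,0,0,0,0.2],[0,0.02,-0.2,0,0,0,0.2],[0,0,-0.24,0,0,0,0.5],[0,-0.1,-0.24,0,0,-0.02,1],[0,-0.25,-0.24,0,0,-0.04,1],[0,-0.45,-0.24,0,0,-0.06,1],[0,-0.6,-0.2,0,0,-0.085,1],[0,-0.75,-0.1,0,0,-0.11,1],[0,-0.85,0.0,0,0,-0.13,1],[0,-0.9,0.1,0,0,-0.15,1]]

```text
time_s: 22.3
ee_pos: [0.4284, 0.0012, 0.2907]
eef_rot: [3.141, 0.001, 2.612]
force: [0.9, -0.8, 0.2]
grip_width: 0.0942
grip_force: 0.0
```

Run:
```python
from h import *
rel((430,3,220,185),(558,13.7,130,185),(558,13.7,38,185))
c=camera("top");look(c,"t")
```

```text
at [428.4   1.2 290.7] [1.800e+02 1.000e-01 1.497e+02] F [ 0.9 -0.8  0.2] w 94.2 gf 0.0 t 22.3
(430, 3, 220, 185) [-0.001  0.009  0.283] [ 0.      0.0002 -0.0981]
(558, 13.7, 130, 185) [-0.421  0.304  0.643] [ 0.      0.0002 -0.0981]
(558, 13.7, 38, 185) [-0.421  0.304  1.011] [ 0.      0.0002 -0.0981]
t green 242 [556.2  13.6  58.5  43.9   1.4] z med/max [59.6 64.5 68.8]
t orange 395 [482.5 435.5  61.6  51.2 -18.2] z med/max [71.7 75.7 80.5]
t red 408 [488.4 314.1  61.3  49.4  -2. ] z med/max [71.3 75.6 80.5]
t red 429 [660.1  23.1 118.8  17.9 -84.5] z med/max [327.4 333.2 337.2]
t blue 594 [6.631e+02 2.348e+02 1.484e+02 1.285e+02 4.000e-01] z med/max [-1.3  3.8  8.3]
t yellow 6516 [ 472.9 -304.   340.8  158.6  -85.5] z med/max [-0.5  4.7 10.8]
t red 5329 [479.4 319.3 338.3 158.4  84.3] z med/max [11.1 15.8 20.7]
```

The lid top is at 64.5 mm, fully closed (was 72.9). Grasp the closed tub.

play_rows:
  motion:
    - [[0,0,0.1,0,0,-0.022,1],[0,0,0.2,0,0,-0.044,1],[0,0,0.3,0,0,-0.066,1],[-0.08,0.06,0.38,0,0,-0.088,1],[-0.18,0.13,0.47,0,0,-0.098,1],[-0.3,0.21,0.56,0,0,-0.098,1],[-0.4,0.28,0.62,0,0,-0.098,1],[-0.421,0.304,0.68,0,0,-0.098,1],[-0.421,0.304,0.72,0,0,-0.098,1],[-0.421,0.304,0.72,0,0,-0.098,1]]

```text
time_s: 23.35
ee_pos: [0.5593, 0.013, 0.1106]
eef_rot: [3.141, -0.003, -3.062]
force: [-0.1, 1.0, 0.1]
grip_width: 0.0939
grip_force: 0.0
```

Run:
```python
from h import *
rel((557,13.7,38.5,185))
```

```text
at [559.3  13.  110.6] [ 180.    -0.2 -175.4] F [-0.1  1.   0.1] w 93.9 gf 0.0 t 23.4
(557, 13.7, 38.5, 185) [0.008 0.003 0.288] [ 0.     -0.0004 -0.0012]
```

play_rows:
  motion:
    - [[0.004,0.002,0.1,0,0,0,1],[0.004,0.002,0.2,0,0,0,1],[0.004,0.002,0.26,0,0,0,1],[0.004,0.002,0.284,0,0,0,1],[0.004,0.002,0.284,0,0,0,1],[0.004,0.002,0.284,0,0,0,-1],[0.004,0.002,0.284,0,0,0,-1],[0.004,0.002,0.284,0,0,0,-1],[0.004,0.002,0.284,0,0,0,-1],[0.004,0.002,0.284,0,0,0,-1]]
  grip_force: 25

```text
time_s: 24.35
ee_pos: [0.5595, 0.0134, 0.0411]
eef_rot: [-3.142, 0.0, -3.061]
force: [1.0, 0.3, 0.8]
grip_width: 0.0575
grip_force: 0.0
```

play_rows:
  motion:
    - [[0,0,0,0,0,0,-1],[0,0,0,0,0,0,-1],[0,0,0,0,0,0,-1]]

```text
time_s: 24.65
ee_pos: [0.5595, 0.0134, 0.041]
eef_rot: [3.142, 0.0, -3.061]
force: [-0.5, 0.2, 2.7]
grip_width: 0.0539
grip_force: 25.0
```

Run:
```python
from h import *
rel((485,0,150,185),(484,-413.5,120,184.5),(475,-304,120,184.5),(466.5,-194,120,184.5))
```

```text
at [559.5  13.4  41. ] [ 180.     0.  -175.4] F [-0.5  0.2  2.7] w 53.9 gf 25.0 t 24.6
(485, 0, 150, 185) [ 0.301 -0.029 -0.436] [ 0.     0.    -0.001]
(484, -413.5, 120, 184.5) [ 0.439 -1.678 -0.316] [0.     0.     0.0004]
(475, -304, 120, 184.5) [ 0.439 -1.238 -0.316] [0.     0.     0.0004]
(466.5, -194, 120, 184.5) [ 0.438 -0.797 -0.316] [0.     0.     0.0004]
```

play_rows:
  motion:
    - [[0,0,-0.08,0,0,0,-1],[0,0,-0.2,0,0,0,-1],[0.04,0,-0.32,0,0,0,-1],[0.1,-0.06,-0.4,0,0,0,-1],[0.2,-0.18,-0.4,0,0,0,-1],[0.28,-0.32,-0.4,0,0,0,-1],[0.34,-0.48,-0.4,0,0,0,-1],[0.4,-0.64,-0.4,0,0,0,-1],[0.44,-0.8,-0.4,0,0,0,-1],[0.44,-0.9,-0.4,0,0,0,-1]]

```text
time_s: 25.65
ee_pos: [0.4667, -0.2221, 0.1406]
eef_rot: [3.141, -0.001, -3.062]
force: [0.5, 0.5, -3.4]
grip_width: 0.0539
grip_force: 25.0
```

Run:
```python
from h import *
rel((484,-413.5,120,184.5),(484,-413.5,34,184.5))
```

```text
at [ 466.7 -222.1  140.6] [ 180.    -0.  -175.5] F [ 0.5  0.5 -3.4] w 53.9 gf 25.0 t 25.6
(484, -413.5, 120, 184.5) [-0.009 -0.769  0.082] [ 0.     -0.0001  0.0001]
(484, -413.5, 34, 184.5) [-0.009 -0.769  0.426] [ 0.     -0.0001  0.0001]
```

play_rows:
  motion:
    - [[-0.005,-0.12,0,0,0,0,-1],[-0.009,-0.28,0,0,0,0,-1],[-0.009,-0.44,0,0,0,0,-1],[-0.009,-0.6,0.02,0,0,0,-1],[-0.009,-0.72,0.08,0,0,0,-1],[-0.009,-0.77,0.18,0,0,0,-1],[-0.009,-0.77,0.28,0,0,0,-1],[-0.009,-0.77,0.36,0,0,0,-1],[-0.009,-0.77,0.4,0,0,0,-1],[-0.009,-0.77,0.41,0,0,0,-1]]

```text
time_s: 26.65
ee_pos: [0.4853, -0.4109, 0.0371]
eef_rot: [3.14, -0.002, -3.061]
force: [-0.2, 0.6, -3.2]
grip_width: 0.0542
grip_force: 25.0
```

Run:
```python
from h import *
rel((484,-413.5,33,184.5))
```

```text
at [ 485.3 -410.9   37.1] [ 1.799e+02 -1.000e-01 -1.754e+02] F [-0.2  0.6 -3.2] w 54.2 gf 25.0 t 26.6
(484, -413.5, 33, 184.5) [ 0.006 -0.01   0.016] [ 0.0003 -0.0002  0.0004]
```

Lower the last 4 mm, release, rise and head towards the red tub.

play_rows:
  motion:
    - [[0,0,0.008,0,0,0,-1],[0,0,0.013,0,0,0,-1],[0,0,0.016,0,0,0,-1],[0,0,0.016,0,0,0,-1],[0,0,0.016,0,0,0,0.3],[0,0,0.016,0,0,0,0.5],[0,0,0.016,0,0,0,0.5],[0,0,0.016,0,0,0,0.5],[0,0,-0.08,0,0,0,0.5],[0,0,-0.2,0,0,0,0.6]]

```text
time_s: 27.65
ee_pos: [0.4852, -0.4109, 0.0879]
eef_rot: [3.14, -0.002, -3.061]
force: [-0.2, -0.6, 0.1]
grip_width: 0.074
grip_force: 0.0
```

play_rows:
  motion:
    - [[0,0,-0.2,0,0,0,1],[0.02,0.05,-0.4,0,0,0,1],[0.07,0.2,-0.6,0,0,0,1],[0.14,0.4,-0.6,0,0,0,1],[0.2,0.55,-0.6,0,0,0,1],[0.2,0.7,-0.6,0,0,0,1],[0.2,0.85,-0.6,0,0,0,1],[0.2,1,-0.6,0,0,0,1],[0.2,1,-0.6,0,0,0,1]]

```text
time_s: 28.55
ee_pos: [0.4154, -0.1634, 0.239]
eef_rot: [-3.142, 0.001, -3.058]
force: [-0.0, -1.2, 0.6]
grip_width: 0.0941
grip_force: 0.0
```

Run:
```python
from h import *
rel((430,160,220,180),(489.5,314,120,178))
for n in("top","scene"): look(camera(n),n)
```

```text
at [ 415.4 -163.4  239. ] [-1.800e+02  1.000e-01 -1.752e+02] F [-0.  -1.2  0.6] w 94.1 gf 0.0 t 28.6
(430, 160, 220, 180) [-0.166  1.284  0.076] [-0.      0.0002  0.0133]
(489.5, 314, 120, 178) [-0.455  1.878  0.476] [-0.      0.0002  0.0189]
top green 369 [ 480.9 -409.1   60.    48.     4.5] z med/max [51.5 56.2 61. ]
top orange 401 [482.1 434.4  61.4  48.4 -19.8] z med/max [71.2 76.1 80.3]
top red 407 [488.5 314.2  61.1  48.6  -2.9] z med/max [71.4 75.7 80.1]
top red 428 [660.1  23.1 118.6  17.6 -85.4] z med/max [327.7 333.  336.9]
top blue 596 [ 6.635e+02  2.348e+02  1.488e+02  1.299e+02 -1.000e-01] z med/max [-0.7  3.9  9. ]
top yellow 3178 [ 472.9 -303.8  338.8  158.4  -85.6] z med/max [-0.4  4.8 11.1]
top red 5336 [479.3 319.3 337.3 158.4  84.2] z med/max [10.9 15.8 20.6]
scene green 200 [ 485.3 -409.3   61.    43.7    7.7] z med/max [51.8 54.5 56.9]
scene orange 206 [483.7 432.5  60.9  43.9 -18. ] z med/max [72.1 73.9 76.3]
scene red 214 [490.  313.4  63.5  47.7  -4.3] z med/max [71.8 74.1 76.1]
scene red 422 [665.8  23.4 116.7  18.2 -85.7] z med/max [323.5 330.2 334. ]
scene blue 442 [665.5 233.9 144.9 125.3   1.3] z med/max [0.  2.4 4.6]
scene yellow 2741 [ 472.9 -265.9  259.3  163.   -84.7] z med/max [0.3 2.8 7.7]
scene red 1319 [474.5 220.8 157.  137.8  -6.7] z med/max [11.6 14.  16.5]
```

Green stands closed in the tray (lid top 56 mm). On to red.

play_rows:
  motion:
    - [[-0.02,0.2,0,0,0,0,1],[-0.04,0.4,0,0,0,0.004,1],[-0.06,0.6,0,0,0,0.008,1],[-0.09,0.8,0,0,0,0.013,1],[-0.12,1,0,0,0,0.019,1],[-0.12,1,0,0,0,0.019,1]]

```text
time_s: 29.25
ee_pos: [0.4258, 0.0889, 0.2384]
eef_rot: [3.141, -0.0, 3.106]
force: [0.5, -0.5, 1.4]
grip_width: 0.0938
grip_force: 0.0
```

play_rows:
  motion:
    - [[-0.05,0.18,0,0,0,0,1],[-0.1,0.36,0,0,0,0,1],[-0.16,0.54,0.05,0,0,0,1],[-0.22,0.72,0.12,0,0,0,1],[-0.26,0.85,0.25,0,0,0,1],[-0.27,0.88,0.35,0,0,0,1],[-0.27,0.88,0.4,0,0,0,1],[-0.27,0.88,0.45,0,0,0,1]]

```text
time_s: 30.05
ee_pos: [0.502, 0.3013, 0.1252]
eef_rot: [-3.141, -0.0, 3.102]
force: [0.3, -0.2, -0.3]
grip_width: 0.0942
grip_force: 0.0
```

Run:
```python
from h import *
rel((490,314,42,178))
for n in("top","scene"): look(camera(n),n)
```

```text
at [502.  301.3 125.2] [-180.    -0.   177.7] F [ 0.3 -0.2 -0.3] w 94.2 gf 0.0 t 30.1
(490, 314, 42, 178) [0.05  0.049 0.333] [-0.0001 -0.     -0.0007]
top green 371 [ 480.7 -409.8   59.9   49.     3.8] z med/max [52.  56.1 60.7]
top orange 18 [465.2 459.2  12.1  11.9  57.3] z med/max [71.  75.3 81.8]
top red 429 [660.4  23.2 118.9  17.9 -84.8] z med/max [326.9 333.3 337.3]
top blue 599 [6.631e+02 2.349e+02 1.486e+02 1.302e+02 4.000e-01] z med/max [-0.8  3.7  8.5]
top yellow 5819 [ 472.7 -303.5  339.3  158.8  -85.6] z med/max [-0.4  4.7 11. ]
top red 1495 [467.6 202.9 158.9 102.8  -5.4] z med/max [10.9 15.7 20.2]
scene green 200 [ 485.5 -409.3   61.    44.1    7.5] z med/max [52.  54.4 56.6]
scene orange 209 [485.8 431.8  62.   43.7 -18.7] z med/max [71.8 74.1 76.5]
scene red 214 [493.6 313.5  59.5  45.5  -1.3] z med/max [70.8 74.1 76.3]
scene red 401 [665.4  22.3 114.4  19.7 -84.1] z med/max [323.9 330.2 333.8]
scene blue 434 [666.3 234.1 145.2 124.6   1.2] z med/max [0.2 2.4 4.5]
scene yellow 2738 [ 474.4 -265.4  257.1  162.8  -85.7] z med/max [0.2 2.8 7.6]
scene red 989 [471.4 205.6 154.5 106.4  -5.5] z med/max [11.7 14.1 16.5]
```

play_rows:
  motion:
    - [[0.05,0.049,0,0,0,0,1],[0.05,0.049,0,0,0,0,1],[0.05,0.049,0.1,0,0,0,1],[0.05,0.049,0.2,0,0,0,1],[0.05,0.049,0.29,0,0,0,1],[0.05,0.049,0.33,0,0,0,1],[0.05,0.049,0.33,0,0,0,1],[0.05,0.049,0.33,0,0,0,-1],[0.05,0.049,0.33,0,0,0,-1],[0.05,0.049,0.33,0,0,0,-1]]
  grip_force: 25

```text
time_s: 31.15
ee_pos: [0.4898, 0.3155, 0.0444]
eef_rot: [3.141, 0.001, 3.103]
force: [0.5, -0.5, 0.2]
grip_width: 0.0731
grip_force: 0.0
```

play_rows:
  motion:
    - [[0,0,0,0,0,0,-1],[0,0,0,0,0,0,-1],[0,0,0,0,0,0,-1],[0,0,0,0,0,0,-1],[0,0,0,0,0,0,-1]]

```text
time_s: 31.65
ee_pos: [0.4894, 0.3151, 0.0437]
eef_rot: [-3.141, 0.0, 3.103]
force: [-1.8, -3.7, 4.9]
grip_width: 0.0541
grip_force: 25.0
```

Run:
```python
from h import *
rel((470,170,150,180),(559.5,13.7,150,185))
```

```text
at [489.4 315.1  43.7] [-180.     0.   177.8] F [-1.8 -3.7  4.9] w 54.1 gf 25.0 t 31.6
(470, 170, 150, 180) [ 0.055 -0.583 -0.425] [-0.      0.     -0.0061]
(559.5, 13.7, 150, 185) [-0.327 -1.194 -0.425] [-0.    0.   -0.02]
```

play_rows:
  motion:
    - [[0,0,-0.08,0,0,0,-1],[0,0,-0.2,0,0,0,-1],[0,0,-0.33,0,0,0,-1],[0,-0.08,-0.43,0,0,0,-1],[0,-0.22,-0.43,0,0,-0.005,-1],[-0.02,-0.37,-0.43,0,0,-0.01,-1],[-0.06,-0.52,-0.43,0,0,-0.015,-1],[-0.1,-0.67,-0.43,0,0,-0.02,-1],[-0.14,-0.8,-0.43,0,0,-0.02,-1],[-0.18,-0.9,-0.43,0,0,-0.02,-1]]

```text
time_s: 32.65
ee_pos: [0.5257, 0.087, 0.1506]
eef_rot: [3.141, -0.0, -3.055]
force: [-0.2, 0.4, -2.2]
grip_width: 0.0539
grip_force: 25.0
```

Run:
```python
from h import *
rel((558.5,13.7,130,185),(558.5,13.7,40.5,185))
```

```text
at [525.7  87.  150.6] [ 180.   -0. -175.] F [-0.2  0.4 -2.2] w 53.9 gf 25.0 t 32.6
(558.5, 13.7, 130, 185) [-0.106 -0.303  0.082] [ 0.     -0.0001 -0.0001]
(558.5, 13.7, 40.5, 185) [-0.106 -0.304  0.44 ] [ 0.     -0.0001 -0.0001]
```

play_rows:
  motion:
    - [[-0.04,-0.1,0,0,0,0,-1],[-0.08,-0.22,0,0,0,0,-1],[-0.106,-0.29,0.03,0,0,0,-1],[-0.106,-0.304,0.1,0,0,0,-1],[-0.106,-0.304,0.2,0,0,0,-1],[-0.106,-0.304,0.3,0,0,0,-1],[-0.106,-0.304,0.38,0,0,0,-1],[-0.106,-0.304,0.41,0,0,0,-1],[-0.106,-0.304,0.42,0,0,0,-1],[-0.106,-0.304,0.42,0,0,0,-1]]

```text
time_s: 33.65
ee_pos: [0.5589, 0.0154, 0.0464]
eef_rot: [3.142, 0.001, -3.054]
force: [-0.9, 0.6, -1.5]
grip_width: 0.0541
grip_force: 25.0
```

Run:
```python
from h import *
rel((558.3,13.7,40.5,185))
```

```text
at [558.9  15.4  46.4] [ 180.    0. -175.] F [-0.9  0.6 -1.5] w 54.1 gf 25.0 t 33.6
(558.3, 13.7, 40.5, 185) [ 0.003 -0.007  0.023] [ 0.      0.0001 -0.    ]
```

play_rows:
  motion:
    - [[0.002,-0.006,0.012,0,0,0,-1],[0.002,-0.006,0.019,0,0,0,-1],[0.002,-0.006,0.024,0,0,0,-1],[0.002,-0.006,0.024,0,0,0,-1]]

```text
time_s: 34.05
ee_pos: [0.5585, 0.0137, 0.0407]
eef_rot: [-3.141, 0.001, -3.054]
force: [-2.8, -0.1, 4.9]
grip_width: 0.0538
grip_force: 25.0
```

play_rows:
  motion:
    - [[0,0,0,0,0,0,0.5],[0,0,0,0,0,0,0.8],[0,0,0,0,0,0,0.8],[0,0,0,0,0,0,0.8],[0,0,-0.08,0,0,0,0.8],[0,0,-0.24,0,0,0,0.8],[0.1,0,-0.42,0,0,0,0.8],[0.3,0,-0.6,0,0,0,0.6],[0.5,0,-0.76,0,0,0,0.2],[0.6,0,-0.94,0,0,0,0]]

```text
time_s: 35.05
ee_pos: [0.4264, 0.0024, 0.2494]
eef_rot: [3.141, -0.001, -3.054]
force: [0.3, -0.6, 0.8]
grip_width: 0.0641
grip_force: 0.0
```

Run:
```python
from h import *
rel((662.5,23,366,95))
for n in("top",): look(camera(n),n)
```

```text
at [426.4   2.4 249.4] [ 1.80e+02 -1.00e-01 -1.75e+02] F [ 0.3 -0.6  0.8] w 64.1 gf 0.0 t 35.0
(662.5, 23, 366, 95) [-0.947 -0.    -0.468] [-1.0e-04 -2.0e-04  2.5e-01]
top green 369 [ 480.9 -409.5   60.2   47.     4.8] z med/max [51.9 56.4 60.6]
top orange 399 [482.2 434.2  61.2  48.2 -18.4] z med/max [71.6 75.9 80.4]
top red 373 [557.3  14.6  60.8  45.7   5.2] z med/max [68.3 72.7 77. ]
top red 427 [660.5  23.2 118.4  18.3 -84.7] z med/max [327.1 333.  336.8]
top blue 594 [6.633e+02 2.345e+02 1.489e+02 1.284e+02 4.000e-01] z med/max [-0.6  4.   8.5]
top yellow 5822 [ 472.8 -303.9  340.3  158.8  -85.6] z med/max [-0.4  4.7 11.1]
top red 5979 [479.4 319.4 338.4 158.6  84.2] z med/max [11.  15.9 20.6]
```

Red is on the bed at (557,14.6), in place. Now to the bar.

play_rows:
  motion:
    - [[0,0,-0.15,0,0,0.023,0],[0,0,-0.3,0,0,0.046,0],[0,0,-0.45,0,0,0.07,0],[0,0,-0.48,0,0,0.093,0],[-0.1,0,-0.48,0,0,0.116,0],[-0.2,0,-0.48,0,0,0.14,0],[-0.3,0,-0.48,0,0,0.163,0],[-0.4,0,-0.48,0,0,0.186,0],[-0.5,0,-0.48,0,0,0.21,0],[-0.6,0,-0.48,0,0,0.233,0]]

```text
time_s: 36.1
ee_pos: [0.5791, 0.0156, 0.3687]
eef_rot: [-3.142, -0.0, 1.759]
force: [-0.9, 0.3, 0.1]
grip_width: 0.0471
grip_force: 0.0
```

play_rows:
  motion:
    - [[-0.01,0.12,0,0,0,0.016,0],[-0.025,0.25,0,0,0,0.016,0],[-0.032,0.33,0,0,0,0.016,0],[-0.032,0.33,0,0,0,0.016,0],[-0.032,0.33,0.06,0,0,0.016,0],[-0.032,0.33,0.12,0,0,0.016,0],[-0.032,0.33,0.166,0,0,0.016,0],[-0.032,0.33,0.17,0,0,0.016,0],[-0.032,0.33,0.17,0,0,0.016,0]]

```text
time_s: 37.0
ee_pos: [0.6604, 0.0236, 0.3269]
eef_rot: [3.141, 0.0, 1.664]
force: [-0.6, 0.0, 0.2]
grip_width: 0.0472
grip_force: 0.0
```

play_rows:
  motion:
    - [[0,0,0,0,0,0,-0.4],[0,0,0,0,0,0,-1],[0,0,0,0,0,0,-1],[0,0,0,0,0,0,-1],[0,0,0,0,0,0,-1],[0,0,0,0,0,0,-1]]
  grip_force: 55

```text
time_s: 37.6
ee_pos: [0.6606, 0.0236, 0.3266]
eef_rot: [3.141, 0.0, 1.664]
force: [-1.0, 0.1, 2.5]
grip_width: 0.0189
grip_force: 55.0
```

Run:
```python
from h import *
rel(*arc([0,42.5]))
```

```text
at [660.6  23.6 326.6] [180.    0.   95.4] F [-1.   0.1  2.5] w 18.9 gf 55.0 t 37.6
(np.float64(662.0), np.float64(22.8), np.float64(324.1), 95) [-0.004  0.005  0.01 ] [0.    0.    0.001]
(np.float64(506.6), np.float64(9.2), np.float64(247.1), 95) [ 0.    -0.619  0.318] [0.    0.    0.001]
```

play_rows:
  motion:
    - [[0,-0.07,0.01,0,0,0,-1],[0,-0.14,0.023,0,0,0,-1],[0,-0.208,0.043,0,0,0,-1],[0,-0.276,0.067,0,0,0,-1],[0,-0.34,0.097,0,0,0,-1],[0.001,-0.403,0.13,0,0,0,-1],[0.001,-0.462,0.169,0,0,0,-1],[0.002,-0.52,0.211,0,0,0,-1],[0.002,-0.573,0.258,0,0,0,-1],[0.003,-0.624,0.308,0,0,0,-1]]

```text
time_s: 38.6
ee_pos: [0.5059, 0.0102, 0.2503]
eef_rot: [3.136, -0.0, 1.664]
force: [8.0, 3.3, 2.7]
grip_width: 0.0187
grip_force: 55.0
```

play_rows:
  motion:
    - [[0,-0.046,0.055,0,0,0,-1],[0,-0.089,0.112,0,0,0,-1],[0,-0.126,0.173,0,0,0,-1],[0,-0.16,0.236,0,0,0,-1],[0,-0.188,0.302,0,0,0,-1],[0,-0.211,0.368,0,0,0,-1],[0,-0.23,0.437,0,0,0,-1],[0,-0.243,0.507,0,0,0,-1],[0,-0.252,0.577,0,0,0,-1],[0,-0.252,0.635,0,0,0,-1]]

```text
time_s: 39.6
ee_pos: [0.4423, 0.0044, 0.0907]
eef_rot: [3.141, -0.001, 1.664]
force: [-9.3, 4.6, 13.7]
grip_width: 0.0183
grip_force: 55.0
```

play_rows:
  motion:
    - [[0,0,0.01,0,0,0,-1],[0,0,0.02,0,0,0,-1],[0,0,0.025,0,0,0,-1],[0,0,0.025,0,0,0,-1]]

```text
time_s: 40.0
ee_pos: [0.4421, 0.0044, 0.0848]
eef_rot: [-3.141, -0.001, 1.664]
force: [-6.1, 5.8, 10.1]
grip_width: 0.019
grip_force: 55.0
```

Run:
```python
from h import *
rel(*arc([85]));bar()
```

```text
at [442.1   4.4  84.8] [-1.80e+02 -1.00e-01  9.54e+01] F [-6.1  5.8 10.1] w 19.0 gf 55.0 t 40.0
(np.float64(443.7), np.float64(3.7), np.float64(85.0), 95) [-0.003  0.006 -0.001] [-0.0001 -0.0001  0.001 ]
scene 136 bar [0.4657 0.0063 0.0907] z [0.0937 0.0976 0.0996] [516.3  13.2 148.6 109.7   7. ]
  arms z by x [(0.46, array([0.0941, 0.1139])), (0.5, array([0.0929, 0.095 ])), (0.54, array([0.0913, 0.093 ])), (0.58, array([0.0877, 0.0928])), (0.62, array([0.0915, 0.0929]))]
  arms z by x [(0.5, array([0.0948, 0.0981])), (0.54, array([0.0927, 0.0963])), (0.58, array([0.0932, 0.0969])), (0.62, array([0.0931, 0.0961]))]
```

Not at the stop yet (arms about 3 mm high at the bar). Push on in small steps.

play_rows:
  motion:
    - [[0,0,0.008,0,0,0,-1],[0,0,0.016,0,0,0,-1],[0,0,0.016,0,0,0,-1]]

```text
time_s: 40.4
ee_pos: [0.4422, 0.0044, 0.0816]
eef_rot: [-3.141, -0.001, 1.664]
force: [-13.7, 4.9, 24.6]
grip_width: 0.0186
grip_force: 55.0
```

play_rows:
  motion:
    - [[0,0,0.005,0,0,0,-1],[0,0,0.007,0,0,0,-1],[0,0,0.007,0,0,0,-1]]

```text
time_s: 40.7
ee_pos: [0.4422, 0.0044, 0.0811]
eef_rot: [-3.141, -0.001, 1.664]
force: [-24.0, 5.2, 47.9]
grip_width: 0.0186
grip_force: 55.0
```

```bash
python3 -c "
from h import *
bar()"
```

```text
scene 135 bar [0.4584 0.0067 0.089 ] z [0.091  0.0945 0.0954] [515.9  11.8 149.7 110.3   5.8]
  arms z by x [(0.46, array([0.0908, 0.1081])), (0.5, array([0.0909, 0.0928])), (0.54, array([0.0893, 0.091 ])), (0.58, array([0.086 , 0.0913])), (0.62, array([0.091 , 0.0925]))]
  arms z by x [(0.5, array([0.0923, 0.0953])), (0.54, array([0.0909, 0.0947])), (0.58, array([0.0912, 0.0952])), (0.62, array([0.0921, 0.0954]))]
```

Stop reached (48 N, same level as before). Return, this time with a firm grip.

play_rows:
  motion:
    - [[0,0,-0.015,0,0,0,-1],[0.001,0.006,-0.085,0,0,0,-1],[0.001,0.014,-0.157,0,0,0,-1],[0.001,0.028,-0.227,0,0,0,-1],[0,0.047,-0.296,0,0,0,-1],[0,0.07,-0.364,0,0,0,-1],[0,0.1,-0.428,0,0,0,-1],[0,0.134,-0.492,0,0,0,-1],[0,0.172,-0.551,0,0,0,-1],[0,0.215,-0.607,0,0,0,-1]]
  grip_force: 40

```text
time_s: 41.8
ee_pos: [0.4923, 0.0085, 0.2321]
eef_rot: [-3.131, 0.0, 1.664]
force: [-44.1, -4.9, 34.9]
grip_width: 0.0191
grip_force: 40.0
```

Run:
```python
from h import *
rel(*arc([42.5,34,25.5,17,8.5,0]))
```

```text
at [492.3   8.5 232.1] [-179.4    0.    95.4] F [-44.1  -4.9  34.9] w 19.1 gf 40.0 t 41.8
(np.float64(506.6), np.float64(9.2), np.float64(247.1), 95) [-0.002  0.057 -0.061] [-0.0017  0.0001  0.001 ]
(np.float64(532.4), np.float64(11.4), np.float64(271.5), 95) [-0.003  0.159 -0.159] [-0.0017  0.0001  0.001 ]
(np.float64(561.5), np.float64(14.0), np.float64(291.8), 95) [-0.004  0.275 -0.242] [-0.0017  0.0001  0.001 ]
(np.float64(593.3), np.float64(16.8), np.float64(307.5), 95) [-0.005  0.402 -0.306] [-0.0017  0.0001  0.001 ]
(np.float64(627.0), np.float64(19.7), np.float64(318.4), 95) [-0.006  0.537 -0.351] [-0.0017  0.0001  0.001 ]
(np.float64(662.0), np.float64(22.8), np.float64(324.1), 95) [-0.006  0.677 -0.375] [-0.0017  0.0001  0.001 ]
```

play_rows:
  motion:
    - [[0,0,0,0,0,0,-0.4],[0,0.03,-0.06,0,0,0,0],[0,0.08,-0.11,0,0,0,0],[0,0.14,-0.16,0,0,0,0],[0,0.2,-0.2,0,0,0,0],[0,0.265,-0.24,0,0,0,0],[0,0.335,-0.275,0,0,0,0],[-0.002,0.41,-0.3,0,0,0,0],[-0.004,0.49,-0.325,0,0,0,0],[-0.005,0.57,-0.34,0,0,0,0]]

```text
time_s: 42.8
ee_pos: [0.6389, 0.021, 0.3156]
eef_rot: [3.141, 0.0, 1.664]
force: [1.3, -0.1, -1.5]
grip_width: 0.0469
grip_force: 1.0
```

play_rows:
  motion:
    - [[0,0.05,-0.01,0,0,0,0],[0,0.09,-0.01,0,0,0,0],[0,0.09,-0.01,0,0,0,0]]

```text
time_s: 43.1
ee_pos: [0.6609, 0.0231, 0.317]
eef_rot: [-3.141, -0.0, 1.664]
force: [0.1, -0.9, -0.3]
grip_width: 0.047
grip_force: 0.0
```

Run:
```python
from h import *
rel((662,23,372,95));bar()
```

```text
at [660.9  23.1 317. ] [-179.9   -0.    95.4] F [ 0.1 -0.9 -0.3] w 47.0 gf 0.0 t 43.1
(662, 23, 372, 95) [-0.001  0.004 -0.22 ] [-0.0001 -0.      0.001 ]
scene 523 bar [0.626  0.0173 0.2194] z [0.3254 0.3328 0.3338] [607.8  13.7 140.4 113.6   7.7]
  arms z by x []
top 81 bar [0.6534 0.0425 0.3518] z [0.3341 0.3388 0.5538] [638.3  25.5  98.5  59.5 -86.7]
  arms z by x []
```

The lever is back up. Retreat as before, then check.

play_rows:
  motion:
    - [[0,0,-0.1,0,0,0,0.2],[0,0,-0.2,0,0,0,0.2],[0,-0.02,-0.24,0,0,0,0.5],[0,-0.12,-0.24,0,0,-0.02,1],[0,-0.27,-0.24,0,0,-0.04,1],[0,-0.47,-0.24,0,0,-0.06,1],[0,-0.62,-0.2,0,0,-0.085,1],[0,-0.77,-0.1,0,0,-0.11,1],[0,-0.87,0.0,0,0,-0.13,1],[0,-0.92,0.1,0,0,-0.15,1]]

```text
time_s: 44.2
ee_pos: [0.4287, 0.0015, 0.2918]
eef_rot: [3.141, 0.001, 2.612]
force: [1.5, 0.5, -0.1]
grip_width: 0.0939
grip_force: 0.0
```

Run:
```python
from h import *
rel((558,13.7,130,185),(558,13.7,41,185))
for n in("top","scene"): look(camera(n),n)
```

```text
at [428.7   1.5 291.8] [1.800e+02 1.000e-01 1.497e+02] F [ 1.5  0.5 -0.1] w 93.9 gf 0.0 t 44.2
(558, 13.7, 130, 185) [-0.421  0.303  0.648] [ 0.      0.0002 -0.0981]
(558, 13.7, 41, 185) [-0.421  0.303  1.004] [ 0.      0.0002 -0.0981]
top green 363 [ 494.8 -387.3   57.8   48.3    1.5] z med/max [51.6 56.4 60.7]
top orange 395 [482.2 435.   61.5  48.  -17.7] z med/max [71.7 75.9 80.6]
top red 366 [556.8  14.2  60.8  45.6   4.5] z med/max [59.2 64.5 69.5]
top red 430 [660.1  23.1 118.6  17.6 -84.7] z med/max [327.7 333.3 337.1]
top blue 600 [662.7 235.  147.6 129.3   0.9] z med/max [-1.2  4.   9. ]
top yellow 5825 [ 472.9 -303.9  340.8  158.9  -85.6] z med/max [-0.4  4.6 10.9]
top red 5957 [479.5 319.4 338.9 158.5  84.2] z med/max [10.8 15.7 20.5]
scene green 207 [ 499.9 -387.6   60.2   44.6    5.1] z med/max [52.6 54.5 56.6]
scene orange 206 [484.6 432.2  62.3  43.5 -17.7] z med/max [71.6 74.1 75.9]
scene red 210 [563.9  14.7  54.1  43.3   5.2] z med/max [60.9 63.  65. ]
scene red 430 [666.   23.2 116.3  18.2 -85.7] z med/max [323.2 330.1 333.7]
scene blue 442 [6.660e+02 2.351e+02 1.442e+02 1.257e+02 5.000e-01] z med/max [0.3 2.4 4.4]
scene yellow 2549 [ 472.7 -258.   242.2  163.   -85.5] z med/max [0.3 2.8 7.8]
scene red 1631 [478.9 266.3 231.1 158.6  83.9] z med/max [11.7 14.1 16.3]
```

Red is closed (64.5 mm). The knock hit the green tub: it is now at (0.497, -0.388) but still flat inside the tray, so I'll shift the other slots slightly. Grasp red.

play_rows:
  motion:
    - [[0,0,0.1,0,0,-0.022,1],[0,0,0.2,0,0,-0.044,1],[0,0,0.3,0,0,-0.066,1],[-0.08,0.06,0.38,0,0,-0.088,1],[-0.18,0.13,0.47,0,0,-0.098,1],[-0.3,0.21,0.56,0,0,-0.098,1],[-0.4,0.28,0.62,0,0,-0.098,1],[-0.421,0.303,0.68,0,0,-0.098,1],[-0.421,0.303,0.72,0,0,-0.098,1],[-0.421,0.303,0.72,0,0,-0.098,1]]

```text
time_s: 45.3
ee_pos: [0.56, 0.0131, 0.1119]
eef_rot: [3.141, -0.002, -3.063]
force: [-0.9, -0.5, 0.5]
grip_width: 0.0937
grip_force: 0.0
```

play_rows:
  motion:
    - [[0.004,0.002,0.1,0,0,0,1],[0.004,0.002,0.2,0,0,0,1],[0.004,0.002,0.26,0,0,0,1],[0.004,0.002,0.285,0,0,0,1],[0.004,0.002,0.285,0,0,0,1],[0.004,0.002,0.285,0,0,0,-1],[0.004,0.002,0.285,0,0,0,-1],[0.004,0.002,0.285,0,0,0,-1],[0.004,0.002,0.285,0,0,0,-1],[0.004,0.002,0.285,0,0,0,-1]]
  grip_force: 25

```text
time_s: 46.3
ee_pos: [0.5596, 0.0135, 0.0418]
eef_rot: [-3.142, 0.0, -3.061]
force: [-0.6, 0.3, 0.2]
grip_width: 0.0579
grip_force: 0.0
```

play_rows:
  motion:
    - [[0,0,0,0,0,0,-1],[0,0,0,0,0,0,-1],[0,0,0,0,0,0,-1]]

```text
time_s: 46.6
ee_pos: [0.5595, 0.0135, 0.0418]
eef_rot: [-3.142, 0.0, -3.061]
force: [-1.1, 0.1, 2.6]
grip_width: 0.0539
grip_force: 25.0
```

Run:
```python
from h import *
rel((474,-285,140,184.5))
```

```text
at [559.5  13.5  41.8] [-180.     0.  -175.4] F [-1.1  0.1  2.6] w 53.9 gf 25.0 t 46.6
(474, -285, 140, 184.5) [ 0.438 -1.163 -0.393] [-0.      0.      0.0004]
```

play_rows:
  motion:
    - [[0,0,-0.08,0,0,0,-1],[0,0,-0.2,0,0,0,-1],[0.04,0,-0.32,0,0,0,-1],[0.1,-0.06,-0.4,0,0,0,-1],[0.2,-0.18,-0.4,0,0,0,-1],[0.28,-0.32,-0.4,0,0,0,-1],[0.34,-0.48,-0.4,0,0,0,-1],[0.4,-0.64,-0.4,0,0,0,-1],[0.44,-0.8,-0.4,0,0,0,-1],[0.44,-0.9,-0.4,0,0,0,-1]]

```text
time_s: 47.6
ee_pos: [0.4668, -0.222, 0.1415]
eef_rot: [3.142, -0.001, -3.062]
force: [1.0, -0.5, -2.4]
grip_width: 0.0537
grip_force: 25.0
```

Run:
```python
from h import *
rel((474,-285,34,184.5))
```

```text
at [ 466.8 -222.   141.5] [ 180.    -0.  -175.5] F [ 1.  -0.5 -2.4] w 53.7 gf 25.0 t 47.6
(474, -285, 34, 184.5) [-0.009 -0.253  0.43 ] [ 0.     -0.0001  0.0001]
```

play_rows:
  motion:
    - [[-0.005,-0.1,0,0,0,0,-1],[-0.009,-0.2,0,0,0,0,-1],[-0.009,-0.25,0.03,0,0,0,-1],[-0.009,-0.25,0.12,0,0,0,-1],[-0.009,-0.25,0.22,0,0,0,-1],[-0.009,-0.25,0.32,0,0,0,-1],[-0.009,-0.25,0.38,0,0,0,-1],[-0.009,-0.25,0.4,0,0,0,-1],[-0.009,-0.25,0.41,0,0,0,-1],[-0.009,-0.25,0.41,0,0,0,-1]]

```text
time_s: 48.6
ee_pos: [0.4757, -0.2818, 0.0397]
eef_rot: [-3.141, 0.001, -3.061]
force: [-0.3, -0.1, -1.7]
grip_width: 0.0538
grip_force: 25.0
```

Run:
```python
from h import *
rel((474,-285,34,184.5))
```

```text
at [ 475.7 -281.8   39.7] [-180.     0.  -175.4] F [-0.3 -0.1 -1.7] w 53.8 gf 25.0 t 48.6
(474, -285, 34, 184.5) [ 0.008 -0.012  0.023] [-0.0001  0.0001  0.0004]
```

Lower 5.7 mm, release narrowly, rise and head back to the orange tub.

play_rows:
  motion:
    - [[0,0,0.01,0,0,0,-1],[0,0,0.018,0,0,0,-1],[0,0,0.023,0,0,0,-1],[0,0,0.023,0,0,0,-1],[0,0,0.023,0,0,0,0.3],[0,0,0.023,0,0,0,0.5],[0,0,0.023,0,0,0,0.5],[0,0,0.023,0,0,0,0.5],[0,0,-0.08,0,0,0,0.5],[0,0,-0.2,0,0,0,0.6]]

```text
time_s: 49.6
ee_pos: [0.4748, -0.2814, 0.0889]
eef_rot: [3.14, -0.002, -3.061]
force: [0.3, -0.1, 0.3]
grip_width: 0.0741
grip_force: 0.0
```

play_rows:
  motion:
    - [[0,0,-0.2,0,0,0,1],[0.02,0.05,-0.4,0,0,0,1],[0.07,0.2,-0.6,0,0,0,1],[0.14,0.4,-0.6,0,0,0.006,1],[0.18,0.55,-0.6,0,0,0.012,1],[0.18,0.7,-0.6,0,0,0.018,1],[0.18,0.85,-0.6,0,0,0.024,1],[0.18,1,-0.6,0,0,0.03,1],[0.18,1,-0.6,0,0,0.035,1]]

```text
time_s: 50.5
ee_pos: [0.4098, -0.0332, 0.2394]
eef_rot: [3.141, 0.001, 3.004]
force: [0.5, 0.0, 0.3]
grip_width: 0.0938
grip_force: 0.0
```

Run:
```python
from h import *
rel((430,200,230,170),(483,433,120,161.5))
for n in("top","scene"): look(camera(n),n)
```

```text
at [409.8 -33.2 239.4] [180.    0.  172.1] F [0.5 0.  0.3] w 93.8 gf 0.0 t 50.5
(430, 200, 230, 170) [0.048 0.935 0.038] [0.0001 0.0001 0.006 ]
(483, 433, 120, 161.5) [-0.035  1.887  0.479] [0.0001 0.0001 0.0296]
top green 365 [ 494.8 -388.2   57.8   49.2    1.6] z med/max [52.  56.1 61. ]
top orange 396 [482.2 434.3  61.   48.1 -18.5] z med/max [71.3 75.9 80.2]
top red 374 [ 472.1 -279.9   60.    46.6    5. ] z med/max [51.6 55.8 60.3]
top red 429 [660.4  23.2 118.4  18.1 -85.1] z med/max [327.8 333.1 337.1]
top blue 597 [ 6.630e+02  2.345e+02  1.484e+02  1.288e+02 -1.000e-01] z med/max [-1.   3.9  8.5]
top yellow 4923 [ 472.9 -303.6  339.8  158.9  -85.5] z med/max [-0.3  4.7 11.2]
top red 5972 [479.4 319.3 337.3 158.4  84.2] z med/max [11.  15.8 20.6]
scene green 206 [ 499.8 -387.9   60.1   44.1    6.8] z med/max [52.1 54.5 56.9]
scene orange 205 [484.2 432.3  60.2  43.8 -17.3] z med/max [71.7 74.3 76.5]
scene red 196 [ 475.7 -280.2   57.9   43.9    7.3] z med/max [52.4 54.4 56.6]
scene red 426 [664.9  23.2 116.4  19.6 -85.8] z med/max [323.2 330.1 333.7]
scene blue 439 [666.2 234.7 143.1 125.5   0.9] z med/max [-0.1  2.2  4.4]
scene yellow 1370 [ 468.3 -199.3  161.9  124.     4.1] z med/max [0.4 3.  8.3]
scene red 1569 [477.5 255.7 207.6 160.6  83.3] z med/max [11.6 14.  16.4]
```

play_rows:
  motion:
    - [[0,0.18,0,0,0,0.005,1],[0,0.38,0,0,0,0.01,1],[0,0.58,0,0,0,0.015,1],[0,0.78,0,0,0,0.02,1],[0,0.95,0,0,0,0.025,1],[0,0.95,0,0,0,0.03,1],[0,0.95,0,0,0,0.03,1]]

```text
time_s: 51.3
ee_pos: [0.4433, 0.1992, 0.2387]
eef_rot: [-3.141, -0.001, 2.815]
force: [0.2, 0.7, -1.2]
grip_width: 0.094
grip_force: 0.0
```

Run:
```python
from h import *
rel((483,433,120,161.5))
```

```text
at [443.3 199.2 238.7] [-180.    -0.   161.3] F [ 0.2  0.7 -1.2] w 94.0 gf 0.0 t 51.3
(483, 433, 120, 161.5) [0.149 0.937 0.474] [-0.0001 -0.0001 -0.0005]
```

play_rows:
  motion:
    - [[0.02,0.15,0,0,0,0,1],[0.05,0.33,0,0,0,0,1],[0.08,0.5,0.05,0,0,0,1],[0.11,0.67,0.12,0,0,0,1],[0.14,0.82,0.22,0,0,0,1],[0.149,0.92,0.32,0,0,0,1],[0.149,0.937,0.4,0,0,0,1],[0.149,0.937,0.46,0,0,0,1],[0.149,0.937,0.46,0,0,0,1]]

```text
time_s: 52.2
ee_pos: [0.4833, 0.431, 0.1221]
eef_rot: [-3.139, -0.002, 2.813]
force: [0.3, -0.1, -0.3]
grip_width: 0.0941
grip_force: 0.0
```

Run:
```python
from h import *
rel((483,433,42,161.5))
c=camera("scene");look(c,"s")
```

```text
at [483.3 431.  122.1] [-1.798e+02 -1.000e-01  1.612e+02] F [ 0.3 -0.1 -0.3] w 94.1 gf 0.0 t 52.2
(483, 433, 42, 161.5) [0.003 0.008 0.32 ] [-0.0005 -0.0003 -0.0008]
s green 205 [ 498.8 -387.6   61.1   43.7    3.8] z med/max [52.1 54.3 56.5]
s orange 151 [484.4 431.1  55.7  41.2 -17.1] z med/max [71.9 74.1 76.2]
s red 192 [ 476.9 -279.9   58.3   43.     7.6] z med/max [52.5 54.5 56.7]
s red 402 [665.8  22.3 114.2  17.3 -84.9] z med/max [323.8 330.3 333.7]
s blue 437 [6.669e+02 2.352e+02 1.430e+02 1.258e+02 3.000e-01] z med/max [0.3 2.4 4.6]
s yellow 1366 [ 468.2 -198.1  162.6  122.9    5.7] z med/max [0.5 2.9 8. ]
s red 1645 [474.7 248.  191.1 156.8  84.5] z med/max [11.8 14.1 16.5]
```

play_rows:
  motion:
    - [[0.003,0.008,0.1,0,0,0,1],[0.003,0.008,0.2,0,0,0,1],[0.003,0.008,0.28,0,0,0,1],[0.003,0.008,0.315,0,0,0,1],[0.003,0.008,0.315,0,0,0,1],[0.003,0.008,0.315,0,0,0,-1],[0.003,0.008,0.315,0,0,0,-1],[0.003,0.008,0.315,0,0,0,-1],[0.003,0.008,0.315,0,0,0,-1],[0.003,0.008,0.315,0,0,0,-1]]
  grip_force: 25

```text
time_s: 53.25
ee_pos: [0.4832, 0.4349, 0.0457]
eef_rot: [3.142, 0.0, 2.814]
force: [-1.4, -3.8, 3.1]
grip_width: 0.0574
grip_force: 2.1
```

play_rows:
  motion:
    - [[0,0,0,0,0,0,-1],[0,0,0,0,0,0,-1],[0,0,0,0,0,0,-1]]

```text
time_s: 53.55
ee_pos: [0.4832, 0.4347, 0.0456]
eef_rot: [-3.141, -0.0, 2.814]
force: [-2.0, -5.0, 4.7]
grip_width: 0.0536
grip_force: 25.0
```

Run:
```python
from h import *
rel((470,220,150,170),(520,100,150,185))
```

```text
at [483.2 434.7  45.6] [-180.    -0.   161.2] F [-2.  -5.   4.7] w 53.6 gf 25.0 t 53.5
(470, 220, 150, 170) [-0.226 -0.83  -0.417] [-0.0001 -0.     -0.0243]
(520, 100, 150, 185) [-0.57  -1.22  -0.417] [-0.0001 -0.     -0.066 ]
```

play_rows:
  motion:
    - [[0,0,-0.08,0,0,0,-1],[0,0,-0.2,0,0,0,-1],[0,0,-0.33,0,0,0,-1],[-0.02,-0.08,-0.42,0,0,0,-1],[-0.06,-0.22,-0.42,0,0,-0.008,-1],[-0.1,-0.36,-0.42,0,0,-0.016,-1],[-0.14,-0.5,-0.42,0,0,-0.024,-1],[-0.18,-0.64,-0.42,0,0,-0.032,-1],[-0.22,-0.76,-0.42,0,0,-0.04,-1],[-0.26,-0.86,-0.42,0,0,-0.048,-1]]

```text
time_s: 54.55
ee_pos: [0.4752, 0.209, 0.15]
eef_rot: [3.142, -0.0, 3.117]
force: [-0.1, 0.7, -3.1]
grip_width: 0.054
grip_force: 25.0
```

Run:
```python
from h import *
rel((558.5,13.7,130,185))
```

```text
at [475.2 209.  150. ] [180.   -0.  178.6] F [-0.1  0.7 -3.1] w 54.0 gf 25.0 t 54.5
(558.5, 13.7, 130, 185) [-0.352 -0.773  0.08 ] [ 0.     -0.0001 -0.0177]
```

play_rows:
  motion:
    - [[-0.06,-0.12,0,0,0,-0.006,-1],[-0.12,-0.27,0,0,0,-0.012,-1],[-0.19,-0.42,0,0,0,-0.0177,-1],[-0.26,-0.57,0,0,0,-0.0177,-1],[-0.32,-0.7,0.02,0,0,-0.0177,-1],[-0.352,-0.773,0.08,0,0,-0.0177,-1],[-0.352,-0.773,0.18,0,0,-0.0177,-1],[-0.352,-0.773,0.27,0,0,-0.0177,-1],[-0.352,-0.773,0.35,0,0,-0.0177,-1],[-0.352,-0.773,0.39,0,0,-0.0177,-1]]

```text
time_s: 55.55
ee_pos: [0.5577, 0.0151, 0.0508]
eef_rot: [3.141, -0.003, -3.056]
force: [-0.3, 0.6, -3.9]
grip_width: 0.0534
grip_force: 25.0
```

Run:
```python
from h import *
rel((558.5,13.7,42.4,185))
```

```text
at [557.7  15.1  50.8] [ 1.800e+02 -1.000e-01 -1.751e+02] F [-0.3  0.6 -3.9] w 53.4 gf 25.0 t 55.5
(558.5, 13.7, 42.4, 185) [-0.003 -0.006  0.034] [ 0.0001 -0.0004 -0.0003]
```

play_rows:
  motion:
    - [[-0.002,-0.005,0.012,0,0,0,-1],[-0.002,-0.005,0.022,0,0,0,-1],[-0.002,-0.005,0.029,0,0,0,-1],[-0.002,-0.005,0.033,0,0,0,-1],[-0.002,-0.005,0.033,0,0,0,-1]]

```text
time_s: 56.05
ee_pos: [0.5593, 0.0138, 0.045]
eef_rot: [-3.142, 0.001, -3.056]
force: [-0.4, -1.0, -4.1]
grip_width: 0.0538
grip_force: 25.0
```

play_rows:
  motion:
    - [[0,0,0,0,0,0,0.5],[0,0,0,0,0,0,0.8],[0,0,0,0,0,0,0.8],[0,0,0,0,0,0,0.8],[0,0,-0.08,0,0,0,0.8],[0,0,-0.24,0,0,0,0.8],[0.1,0,-0.42,0,0,0,0.8],[0.3,0,-0.6,0,0,0,0.6],[0.5,0,-0.76,0,0,0,0.2],[0.6,0,-0.94,0,0,0,0]]

```text
time_s: 57.05
ee_pos: [0.4272, 0.0027, 0.2542]
eef_rot: [3.141, -0.001, -3.056]
force: [0.4, -0.1, 0.8]
grip_width: 0.0635
grip_force: 0.0
```

Run:
```python
from h import *
rel((662.5,23,366,95))
for n in("top",): look(camera(n),n)
```

```text
at [427.2   2.7 254.2] [ 1.800e+02 -1.000e-01 -1.751e+02] F [ 0.4 -0.1  0.8] w 63.5 gf 0.0 t 57.0
(662.5, 23, 366, 95) [-0.944  0.001 -0.448] [-1.000e-04 -2.000e-04  2.497e-01]
top green 363 [ 494.6 -387.6   59.7   47.6    5.2] z med/max [51.6 55.9 61.2]
top orange 298 [559.4  15.1  60.8  46.3   1.5] z med/max [67.8 72.4 77.4]
top red 368 [ 472.1 -280.6   60.2   47.8    3.1] z med/max [52.  56.4 61.3]
top red 428 [660.5  23.2 118.7  18.1 -84.5] z med/max [327.3 333.3 337.2]
top blue 596 [6.627e+02 2.348e+02 1.484e+02 1.288e+02 5.000e-01] z med/max [-0.9  3.9  8.9]
top yellow 5165 [ 472.9 -303.7  340.3  158.6  -85.5] z med/max [-0.5  4.7 11.3]
top red 6661 [479.3 318.9 337.7 158.7  84.2] z med/max [11.1 15.7 20.6]
```

Orange stands on the bed (it settled 2 mm, still upright). Bar grasp as before, allowing for a 5 mm higher start.

play_rows:
  motion:
    - [[0,0,-0.15,0,0,0.023,0],[0,0,-0.3,0,0,0.046,0],[0,0,-0.45,0,0,0.07,0],[0,0,-0.46,0,0,0.093,0],[-0.1,0,-0.46,0,0,0.116,0],[-0.2,0,-0.46,0,0,0.14,0],[-0.3,0,-0.46,0,0,0.163,0],[-0.4,0,-0.46,0,0,0.186,0],[-0.5,0,-0.46,0,0,0.21,0],[-0.6,0,-0.46,0,0,0.233,0]]

```text
time_s: 58.1
ee_pos: [0.58, 0.0156, 0.3685]
eef_rot: [3.141, 0.0, 1.757]
force: [-1.2, -0.4, 0.2]
grip_width: 0.0472
grip_force: 0.0
```

play_rows:
  motion:
    - [[-0.01,0.12,0,0,0,0.016,0],[-0.025,0.25,0,0,0,0.016,0],[-0.032,0.33,0,0,0,0.016,0],[-0.032,0.33,0,0,0,0.016,0],[-0.032,0.33,0.06,0,0,0.016,0],[-0.032,0.33,0.12,0,0,0.016,0],[-0.032,0.33,0.166,0,0,0.016,0],[-0.032,0.33,0.17,0,0,0.016,0],[-0.032,0.33,0.17,0,0,0.016,0]]

```text
time_s: 59.0
ee_pos: [0.6612, 0.0233, 0.3267]
eef_rot: [3.141, 0.0, 1.662]
force: [-0.1, 0.0, 1.3]
grip_width: 0.0472
grip_force: 0.0
```

play_rows:
  motion:
    - [[0,0,0,0,0,0,-0.4],[0,0,0,0,0,0,-1],[0,0,0,0,0,0,-1],[0,0,0,0,0,0,-1],[0,0,0,0,0,0,-1],[0,0,0,0,0,0,-1]]
  grip_force: 55

```text
time_s: 59.6
ee_pos: [0.6611, 0.0233, 0.3264]
eef_rot: [-3.141, 0.0, 1.662]
force: [-5.6, 0.1, 1.7]
grip_width: 0.0188
grip_force: 55.0
```

Run:
```python
from h import *
rel(*arc([0,42.5]))
c=camera("scene");look(c,"s")
```

```text
at [661.1  23.3 326.4] [-179.9    0.    95.2] F [-5.6  0.1  1.7] w 18.8 gf 55.0 t 59.6
(np.float64(662.0), np.float64(22.8), np.float64(324.1), 95) [-0.002  0.004  0.009] [-0.0001  0.      0.0007]
(np.float64(506.6), np.float64(9.2), np.float64(247.1), 95) [ 0.    -0.62   0.318] [-0.0001  0.      0.0007]
s green 205 [ 499.5 -387.3   58.8   43.2    4.8] z med/max [52.3 54.3 56.6]
s orange 231 [569.8  15.6  49.5  46.3   3.3] z med/max [64.  70.6 72.9]
s red 193 [ 475.3 -280.2   59.5   43.6    6.1] z med/max [52.3 54.7 56.8]
s red 170 [669.6 -10.6  47.9  16.1 -86.7] z med/max [323.8 330.1 333.5]
s blue 452 [6.665e+02 2.342e+02 1.436e+02 1.265e+02 6.000e-01] z med/max [0.2 2.3 4.5]
s yellow 1369 [ 467.9 -199.   159.6  123.8    4.8] z med/max [0.4 3.  8. ]
s red 1777 [478.  260.  216.9 160.5  83.4] z med/max [11.5 14.1 16.5]
```

play_rows:
  motion:
    - [[0,-0.07,0.01,0,0,0,-1],[0,-0.14,0.023,0,0,0,-1],[0,-0.208,0.043,0,0,0,-1],[0,-0.276,0.067,0,0,0,-1],[0,-0.34,0.097,0,0,0,-1],[0.001,-0.403,0.13,0,0,0,-1],[0.001,-0.462,0.169,0,0,0,-1],[0.002,-0.52,0.211,0,0,0,-1],[0.002,-0.573,0.258,0,0,0,-1],[0.003,-0.624,0.308,0,0,0,-1]]

```text
time_s: 60.65
ee_pos: [0.5069, 0.0102, 0.2502]
eef_rot: [3.136, -0.0, 1.663]
force: [8.0, 3.6, 2.2]
grip_width: 0.0187
grip_force: 55.0
```

play_rows:
  motion:
    - [[0,-0.046,0.055,0,0,0,-1],[0,-0.089,0.112,0,0,0,-1],[0,-0.126,0.173,0,0,0,-1],[0,-0.16,0.236,0,0,0,-1],[0,-0.188,0.302,0,0,0,-1],[0,-0.211,0.368,0,0,0,-1],[0,-0.23,0.437,0,0,0,-1],[0,-0.243,0.507,0,0,0,-1],[0,-0.252,0.577,0,0,0,-1],[0,-0.252,0.635,0,0,0,-1]]

```text
time_s: 61.65
ee_pos: [0.4424, 0.0045, 0.0901]
eef_rot: [-3.14, -0.001, 1.662]
force: [-15.8, 4.3, 15.9]
grip_width: 0.0185
grip_force: 55.0
```

play_rows:
  motion:
    - [[0,0,0.01,0,0,0,-1],[0,0,0.02,0,0,0,-1],[0,0,0.03,0,0,0,-1],[0,0,0.035,0,0,0,-1],[0,0,0.035,0,0,0,-1]]

```text
time_s: 62.15
ee_pos: [0.4422, 0.0045, 0.0818]
eef_rot: [-3.139, -0.001, 1.662]
force: [-14.0, 3.0, 12.0]
grip_width: 0.0187
grip_force: 55.0
```

Run:
```python
from h import *
rel(*arc([85]));bar()
```

```text
at [442.2   4.5  81.8] [-1.798e+02 -1.000e-01  9.520e+01] F [-14.   3.  12.] w 18.7 gf 55.0 t 62.1
(np.float64(443.7), np.float64(3.7), np.float64(85.0), 95) [-0.004  0.006 -0.013] [-0.0004 -0.0001  0.0007]
scene 121 bar [0.4504 0.0047 0.0932] z [0.0937 0.0967 0.0982] [449.6   4.8 110.4  15.1 -84.5]
  arms z by x [(0.46, array([0.093 , 0.1092])), (0.5, array([0.0924, 0.0944])), (0.54, array([0.0907, 0.0925])), (0.58, array([0.0875, 0.0923])), (0.62, array([0.0911, 0.093 ]))]
  arms z by x [(0.5, array([0.0947, 0.0986])), (0.54, array([0.0921, 0.0957])), (0.58, array([0.0927, 0.0964])), (0.62, array([0.0927, 0.0965]))]
```

play_rows:
  motion:
    - [[0,0,0.008,0,0,0,-1],[0,0,0.01,0,0,0,-1],[0,0,0.01,0,0,0,-1]]

```text
time_s: 62.55
ee_pos: [0.4422, 0.0045, 0.0797]
eef_rot: [-3.139, -0.001, 1.662]
force: [-17.1, 3.9, 19.1]
grip_width: 0.019
grip_force: 55.0
```

play_rows:
  motion:
    - [[0,0,0.005,0,0,0,-1],[0,0,0.005,0,0,0,-1]]

```text
time_s: 62.75
ee_pos: [0.4422, 0.0044, 0.0791]
eef_rot: [-3.139, -0.001, 1.663]
force: [-20.1, 3.0, 30.2]
grip_width: 0.0185
grip_force: 55.0
```

```bash
python3 -c "
from h import *
bar()"
```

```text
scene 122 bar [0.45   0.0062 0.0906] z [0.0917 0.0944 0.0957] [450.2   5.2 110.6  13.6 -82.9]
  arms z by x [(0.46, array([0.0912, 0.1073])), (0.5, array([0.091 , 0.0926])), (0.54, array([0.0895, 0.0914])), (0.58, array([0.0864, 0.0915])), (0.62, array([0.0908, 0.0926]))]
  arms z by x [(0.5, array([0.0928, 0.0962])), (0.54, array([0.0909, 0.0944])), (0.58, array([0.0913, 0.0956])), (0.62, array([0.0925, 0.0959]))]
```

play_rows:
  motion:
    - [[0,0,0.005,0,0,0,-1],[0,0,0.005,0,0,0,-1],[0,0,0.005,0,0,0,-1]]

```text
time_s: 63.15
ee_pos: [0.4422, 0.0044, 0.0786]
eef_rot: [-3.139, -0.001, 1.663]
force: [-27.2, 3.6, 45.1]
grip_width: 0.0187
grip_force: 55.0
```

play_rows:
  motion:
    - [[0,-0.004,-0.02,0,0,0,-1],[0.001,0,-0.088,0,0,0,-1],[0.001,0.005,-0.16,0,0,0,-1],[0.001,0.018,-0.23,0,0,0,-1],[0,0.037,-0.3,0,0,0,-1],[0,0.06,-0.368,0,0,0,-1],[0,0.088,-0.434,0,0,0,-1],[0,0.12,-0.498,0,0,0,-1],[0,0.158,-0.558,0,0,0,-1],[0,0.2,-0.614,0,0,0,-1]]
  grip_force: 40

```text
time_s: 64.15
ee_pos: [0.4993, 0.0095, 0.2285]
eef_rot: [3.127, -0.001, 1.662]
force: [80.5, 7.0, -68.7]
grip_width: 0.0197
grip_force: 40.0
```

Run:
```python
from h import *
rel(*arc([42.5,0]))
```

```text
at [499.3   9.5 228.5] [179.2  -0.   95.3] F [ 80.5   7.  -68.7] w 19.7 gf 40.0 t 64.2
(np.float64(506.6), np.float64(9.2), np.float64(247.1), 95) [-0.004  0.03  -0.074] [ 0.0024 -0.0001  0.0007]
(np.float64(662.0), np.float64(22.8), np.float64(324.1), 95) [-0.006  0.658 -0.373] [ 0.0024 -0.0001  0.0007]
```

The radial load is too high here. Relax towards the measured pose, then cage the bar for the rest.

play_rows:
  motion:
    - [[0,0.026,0.01,0,0,0,-0.8],[0,0.026,0.01,0,0,0,-0.3],[0,0.03,-0.02,0,0,0,0]]

```text
time_s: 64.45
ee_pos: [0.5019, 0.0095, 0.2342]
eef_rot: [3.139, -0.0, 1.662]
force: [38.3, 3.5, -33.3]
grip_width: 0.0323
grip_force: 19.2
```

Run:
```python
from h import *
rel(*arc([42.5,34,25.5,17,8.5,0]));bar()
```

```text
at [501.9   9.5 234.2] [179.8  -0.   95.2] F [ 38.3   3.5 -33.3] w 32.3 gf 19.2 t 64.5
(np.float64(506.6), np.float64(9.2), np.float64(247.1), 95) [-0.003  0.019 -0.051] [ 0.0005 -0.      0.0007]
(np.float64(532.4), np.float64(11.4), np.float64(271.5), 95) [-0.004  0.123 -0.149] [ 0.0005 -0.      0.0007]
(np.float64(561.5), np.float64(14.0), np.float64(291.8), 95) [-0.004  0.24  -0.23 ] [ 0.0005 -0.      0.0007]
(np.float64(593.3), np.float64(16.8), np.float64(307.5), 95) [-0.004  0.367 -0.292] [ 0.0005 -0.      0.0007]
(np.float64(627.0), np.float64(19.7), np.float64(318.4), 95) [-0.005  0.503 -0.335] [ 0.0005 -0.      0.0007]
(np.float64(662.0), np.float64(22.8), np.float64(324.1), 95) [-0.006  0.644 -0.358] [ 0.0005 -0.      0.0007]
scene 216 bar [0.5162 0.0091 0.2563] z [0.2571 0.2598 0.261 ] [514.1   8.9 118.6  18.1 -86. ]
  arms z by x [(0.62, array([0.1239, 0.129 ]))]
  arms z by x [(0.62, array([0.1261, 0.1298]))]
```

play_rows:
  motion:
    - [[0,0.045,-0.05,0,0,0,0],[0,0.1,-0.11,0,0,0,0],[0,0.155,-0.155,0,0,0,0],[0,0.215,-0.195,0,0,0,0],[0,0.28,-0.23,0,0,0,0],[-0.002,0.35,-0.26,0,0,0,0],[-0.003,0.42,-0.285,0,0,0,0],[-0.004,0.49,-0.305,0,0,0,0],[-0.005,0.56,-0.32,0,0,0,0],[-0.005,0.64,-0.33,0,0,0,0]]

```text
time_s: 65.55
ee_pos: [0.6606, 0.0228, 0.3182]
eef_rot: [3.141, 0.0, 1.662]
force: [-0.6, 0.1, 0.3]
grip_width: 0.047
grip_force: 0.0
```

Run:
```python
from h import *
rel((662,23,372,95));bar()
```

```text
at [660.6  22.8 318.2] [180.    0.   95.2] F [-0.6  0.1  0.3] w 47.0 gf 0.0 t 65.5
(662, 23, 372, 95) [ 0.     0.006 -0.215] [0.0001 0.     0.0007]
scene 305 bar [0.669  0.0192 0.3294] z [0.3299 0.3333 0.3344] [666.6  22.1 114.   16.2 -85.8]
  arms z by x []
top 86 bar [0.6535 0.0416 0.3501] z [0.3331 0.3381 0.5501] [648.6  28.   97.3  60.   81.1]
```

The lever is up and free. Retreat.

play_rows:
  motion:
    - [[0,0,-0.1,0,0,0,0.2],[0,0,-0.2,0,0,0,0.2],[0,-0.02,-0.24,0,0,0,0.5],[0,-0.12,-0.24,0,0,-0.02,1],[0,-0.27,-0.24,0,0,-0.04,1],[0,-0.47,-0.24,0,0,-0.06,1],[0,-0.62,-0.2,0,0,-0.085,1],[0,-0.77,-0.1,0,0,-0.11,1],[0,-0.87,0.0,0,0,-0.13,1],[0,-0.92,0.1,0,0,-0.15,1]]

```text
time_s: 66.65
ee_pos: [0.4283, 0.0016, 0.2915]
eef_rot: [3.141, 0.001, 2.61]
force: [0.9, -0.2, 0.3]
grip_width: 0.094
grip_force: 0.0
```

Run:
```python
from h import *
rel((558,13.7,110,185))
for n in("top","scene"): look(camera(n),n)
```

```text
at [428.3   1.6 291.5] [1.800e+02 1.000e-01 1.496e+02] F [ 0.9 -0.2  0.3] w 94.0 gf 0.0 t 66.7
(558, 13.7, 110, 185) [-0.422  0.304  0.727] [ 0.      0.0002 -0.0984]
top green 364 [ 494.7 -388.    58.9   48.6    3.7] z med/max [51.  56.4 61.1]
top orange 262 [559.2  14.9  60.7  46.6   3.3] z med/max [60.4 64.9 69.9]
top red 372 [ 472.3 -280.3   60.3   47.4    4.2] z med/max [51.9 56.2 60.8]
top red 429 [660.4  23.2 118.4  18.1 -84.7] z med/max [327.7 332.9 336.4]
top blue 596 [ 6.630e+02  2.347e+02  1.485e+02  1.294e+02 -2.000e-01] z med/max [-1.2  3.8  8.7]
top yellow 5152 [ 473.  -304.   340.5  159.   -85.4] z med/max [-0.5  4.8 11.3]
top red 6649 [479.3 319.4 338.  158.3  84.3] z med/max [11.  15.8 20.6]
scene green 206 [ 499.1 -388.    61.8   44.5    2.9] z med/max [52.3 54.5 57.1]
scene orange 240 [563.6  15.   58.5  45.7   5.1] z med/max [60.2 62.7 64.9]
scene red 196 [ 475.8 -280.3   60.2   44.9    8.7] z med/max [52.4 54.6 56.7]
scene red 423 [664.8  23.4 116.9  19.  -84.1] z med/max [323.4 330.1 333.6]
scene blue 445 [6.660e+02 2.347e+02 1.446e+02 1.246e+02 4.000e-01] z med/max [0.1 2.3 4.5]
scene yellow 1362 [ 468.2 -198.2  162.7  123.9    5.3] z med/max [0.2 3.  8.3]
scene red 1634 [478.7 259.6 216.7 161.4  83.5] z med/max [11.6 14.1 16.5]
```

Orange is closed (64.9 mm). Grasp it.

play_rows:
  motion:
    - [[0,0,0.1,0,0,-0.022,1],[0,0,0.2,0,0,-0.044,1],[0,0,0.3,0,0,-0.066,1],[-0.08,0.06,0.38,0,0,-0.088,1],[-0.18,0.13,0.47,0,0,-0.098,1],[-0.3,0.21,0.56,0,0,-0.098,1],[-0.4,0.28,0.62,0,0,-0.098,1],[-0.421,0.303,0.68,0,0,-0.098,1],[-0.421,0.303,0.72,0,0,-0.098,1],[-0.421,0.303,0.72,0,0,-0.098,1]]

```text
time_s: 67.75
ee_pos: [0.5596, 0.013, 0.1116]
eef_rot: [3.141, -0.002, -3.065]
force: [-0.5, 0.7, 1.1]
grip_width: 0.0938
grip_force: 0.0
```

play_rows:
  motion:
    - [[0.002,0.002,0.1,0,0,0,1],[0.002,0.002,0.2,0,0,0,1],[0.002,0.002,0.26,0,0,0,1],[0.002,0.002,0.285,0,0,0,1],[0.002,0.002,0.285,0,0,0,1],[0.002,0.002,0.285,0,0,0,-1],[0.002,0.002,0.285,0,0,0,-1],[0.002,0.002,0.285,0,0,0,-1],[0.002,0.002,0.285,0,0,0,-1],[0.002,0.002,0.285,0,0,0,-1]]
  grip_force: 25

```text
time_s: 68.75
ee_pos: [0.5597, 0.0134, 0.0416]
eef_rot: [-3.142, 0.0, -3.063]
force: [-0.1, -0.1, 0.2]
grip_width: 0.0573
grip_force: 0.0
```

play_rows:
  motion:
    - [[0,0,0,0,0,0,-1],[0,0,0,0,0,0,-1],[0,0,0,0,0,0,-1]]

```text
time_s: 69.05
ee_pos: [0.5597, 0.0135, 0.0415]
eef_rot: [-3.142, 0.0, -3.063]
force: [-0.9, -0.1, 2.8]
grip_width: 0.0534
grip_force: 25.0
```

play_rows:
  motion:
    - [[0,0,-0.08,0,0,0,-1],[0,0,-0.2,0,0,0,-1],[0.04,0,-0.32,0,0,0,-1],[0.1,-0.06,-0.4,0,0,0,-1],[0.2,-0.18,-0.4,0,0,0,-1],[0.28,-0.32,-0.4,0,0,0,-1],[0.34,-0.45,-0.4,0,0,0,-1],[0.4,-0.58,-0.4,0,0,0,-1],[0.44,-0.7,-0.4,0,0,0,-1],[0.44,-0.76,-0.4,0,0,0,-1]]

```text
time_s: 70.05
ee_pos: [0.4639, -0.1865, 0.1411]
eef_rot: [3.141, -0.001, -3.065]
force: [0.1, -1.3, -3.8]
grip_width: 0.0538
grip_force: 25.0
```

Run:
```python
from h import *
rel((466,-188,34,184.5))
```

```text
at [ 463.9 -186.5  141.1] [ 180.    -0.  -175.6] F [ 0.1 -1.3 -3.8] w 53.8 gf 25.0 t 70.0
(466, -188, 34, 184.5) [-0.008 -0.006  0.428] [ 0.     -0.0001 -0.0002]
```

play_rows:
  motion:
    - [[0,0,0.06,0,0,0,-1],[0,0,0.16,0,0,0,-1],[0,0,0.26,0,0,0,-1],[0,0,0.34,0,0,0,-1],[0,0,0.39,0,0,0,-1],[0,0,0.41,0,0,0,-1],[0,0,0.41,0,0,0,-1]]

```text
time_s: 70.75
ee_pos: [0.4651, -0.1845, 0.0387]
eef_rot: [3.141, -0.001, -3.062]
force: [-0.2, -0.6, -2.3]
grip_width: 0.054
grip_force: 25.0
```

Run:
```python
from h import *
rel((466,-188,33.5,184.5))
```

```text
at [ 465.1 -184.5   38.7] [ 180.    -0.  -175.5] F [-0.2 -0.6 -2.3] w 54.0 gf 25.0 t 70.8
(466, -188, 33.5, 184.5) [-0.003 -0.014  0.021] [ 0.0001 -0.0001  0.0001]
```

play_rows:
  motion:
    - [[-0.003,-0.012,0.008,0,0,0,-1],[-0.003,-0.012,0.016,0,0,0,-1],[-0.003,-0.012,0.021,0,0,0,-1],[-0.003,-0.012,0.021,0,0,0,-1],[-0.003,-0.012,0.021,0,0,0,0.3],[-0.003,-0.012,0.021,0,0,0,0.5],[-0.003,-0.012,0.021,0,0,0,0.5],[-0.003,-0.012,0.021,0,0,0,0.5],[-0.003,-0.012,-0.08,0,0,0,0.5],[-0.003,-0.012,-0.2,0,0,0,0.6]]

```text
time_s: 71.75
ee_pos: [0.4654, -0.1873, 0.0888]
eef_rot: [3.14, -0.002, -3.063]
force: [-0.1, 0.1, 0.6]
grip_width: 0.0741
grip_force: 0.0
```

play_rows:
  motion:
    - [[0,0,-0.2,0,0,0,1],[0.1,0,-0.4,0,0,0,1],[0.25,0,-0.6,0,0,0,1],[0.35,0,-0.65,0,0,0,1],[0.35,0,-0.65,0,0,0,1],[0.35,0,-0.65,0,0,0,1]]

```text
time_s: 72.35
ee_pos: [0.3787, -0.1947, 0.2518]
eef_rot: [-3.141, 0.001, -3.063]
force: [0.6, 0.2, -0.6]
grip_width: 0.094
grip_force: 0.0
```

Run:
```python
from h import *
rel()
c=camera("scene");look(c,"s");c=camera("top");look(c,"t");save(c,"t9.png")
```

```text
at [ 378.7 -194.7  251.8] [-1.799e+02  1.000e-01 -1.755e+02] F [ 0.6  0.2 -0.6] w 94.0 gf 0.0 t 72.3
s green 206 [ 498.9 -388.    57.9   44.     4.6] z med/max [52.6 54.5 56.5]
s orange 211 [ 468.9 -187.4   59.9   45.8    5.3] z med/max [52.5 54.8 56.8]
s red 192 [ 477.  -280.    62.9   43.8    6.5] z med/max [52.4 54.7 56.9]
s red 430 [665.3  23.3 116.6  19.1 -85.7] z med/max [323.3 330.  333.9]
s blue 437 [665.5 234.  145.5 124.9   1.6] z med/max [-0.1  2.4  4.5]
s yellow 843 [ 468.3 -198.1  163.3  123.7    5.6] z med/max [0.4 3.1 8.8]
s red 1582 [477.7 258.7 213.2 157.8  84. ] z med/max [11.7 14.1 16.5]
t green 365 [ 494.7 -387.6   59.8   46.2    4.8] z med/max [51.8 56.1 61. ]
t orange 92 [ 484.5 -185.3   45.3   19.3  -88.9] z med/max [51.1 56.5 61.1]
t red 364 [ 472.6 -280.2   60.6   47.1    5.9] z med/max [51.5 56.3 61. ]
t red 430 [660.6  23.2 118.5  18.  -85.1] z med/max [326.8 333.3 337.4]
t blue 596 [6.630e+02 2.349e+02 1.482e+02 1.293e+02 1.000e-01] z med/max [-0.8  3.7  8.7]
t yellow 3461 [ 473.4 -303.5  341.   158.1  -85.9] z med/max [-0.3  4.8 11.3]
t red 6661 [479.5 319.2 337.  158.8  84.2] z med/max [11.  15.8 20.6]
```

View pics/t9.png

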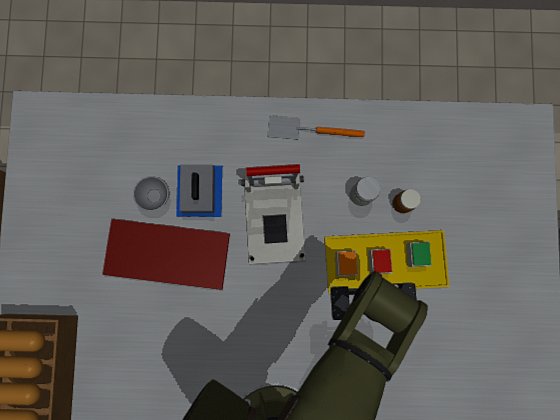

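The three closed tubs stand in the tray at (347,263), (381,261) and (420,252). The cover is on the mat (200,190), the bed is empty, the lever is raised (273,170), and the can, bowl and jar are untouched.

```bash
python3 -c "
from station import workorder
print(workorder.hand_in())"
```

```text
the job is handed in; nothing more can be done
None
```

The job is handed in at about 72 s: the cover is parked upright on the blue mat, all three tubs are closed and upright in the tray, and the lever is raised; wrist force peaked near 106 N (limit 120), and one tub was knocked aside in the tray but stayed inside.

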